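Put the balance check weights back in their case

TASK

The balance check is finished: put the four knob-topped check weights back into their case, each upright and fully down in the well made for its size, then close the case's lid. The hooked weight and the slotted disc weight belong to another set, so leave them where they are.

Things in the scene. Friction and masses are not known exactly. Their poses are not given: they have to be found in the camera images.
- weight_500: 500 g check weight: steel cylinder, diameter 38, 50 mm tall, with a round knob on a thin neck on top (knob diameter 24, from 60 to 74 mm up), standing upright on a white sheet 4 mm thick. Origin: centre of the underside, z up. Its well: diameter 44, 50 mm deep, at case x = 0, y = +61.0 mm; seated, its underside is at case z = 10 mm.
- weight_200: 200 g check weight: steel cylinder, diameter 28, 36 mm tall, with a round knob on a thin neck on top (knob diameter 19, from 44 to 58 mm up), standing upright on a white sheet 4 mm thick. Origin: centre of the underside, z up. Its well: diameter 34, 36 mm deep, at case x = 0, y = +9.5 mm; seated, its underside is at case z = 24 mm.
- weight_100: 100 g check weight: steel cylinder, diameter 22, 29 mm tall, with a round knob on a thin neck on top (knob diameter 17, from 36 to 49 mm up), standing upright on a white sheet 4 mm thick. Origin: centre of the underside, z up. Its well: diameter 28, 29 mm deep, at case x = 0, y = -33.5 mm; seated, its underside is at case z = 31 mm.
- weight_50: 50 g check weight: steel cylinder, diameter 18, 21 mm tall, with a round knob on a thin neck on top (knob diameter 15, from 27 to 40 mm up), standing upright on a white sheet 4 mm thick. Origin: centre of the underside, z up. Its well: diameter 24, 21 mm deep, at case x = 0, y = -71.5 mm; seated, its underside is at case z = 39 mm.
- hooked_weight: look-alike, to be left where it is: steel cylinder 28 mm in diameter and 36 mm tall with an open wire hook on top instead of a knob, 62 mm tall in all. Origin: centre of the underside.
- slotted_weight: look-alike, to be left where it is: flat steel disc 38 mm in diameter and 14 mm thick with a slot from its rim to its centre. Origin: centre of the underside.
- weight_case: fixed grey case 90 (x) x 188 (y) mm, rim 62 mm high. Origin: centre of the underside; -x is its front, towards the robot; lid hinged at the back. Grey insert, top at z = 60 mm, with a row along y of four round blind wells of falling size, the largest at +y; each 6 mm wider than its weight, 5 mm bevel at the mouth. A seated weight's body is flush, neck and knob stand out.
- case_lid (a joint): lid angle, rad: 0 shut, at most 1.80; starts open, its edge then about 150 mm above the bench. Grey shell 90 mm long, 188 wide, 32 thick, 0.12 kg; hinge line along case y at case x = 45, z = 63 mm. Turns easily, stays open by itself when leaning back; tipped forward below about 1.0 rad it falls shut softly by its own weight (no catch to engage).
- lid_edge (a point): middle of the lid's free edge, on its outer face (which looks back, away from the robot, while open, and up when shut). Its x points from the free edge to the hinge, y along the hinge, z out of the outer face.
There are look-alikes about, which are no part of the job. Leave any turquoise look-alike of the weight_500 alone.

How it is judged:
By the outcome, as a careful person would: the job done as asked, in the order asked, and still so for the second after the job is handed in, with the robot touching nothing.
It also fails if it takes over 115 s, if anything falls off the work surface, if the arm or the gripper's body presses on something with over 40 N, if the wrist force passes 120 N, or if a joint passes its speed limit or range.

ROBOT

A 6-joint arm with a two-finger parallel gripper is mounted at the origin on a cart in front of the work surface, level with it; the furniture and walls round the work are solid. World frame = base frame: x ahead of the robot, y to its left, z up, the work surface at z = 0. Lengths are in m, angles in rad, forces in N, time in s.
With the tool pointing down it reaches from about 0.225 to 0.875 m from the base axis. Payload 3.4 kg.
Tool frame: the origin (TCP) lies at the very end of the fingers, on their centre line; the grasp point (between the pads) lies 19 mm behind it; z points along the fingers, y is the direction in which the jaws open and shut (so a half turn about z gives the same grasp; the last joint's range is limited). The gripper opens to 85 mm and grips with 20 to 120 N. Pads are 22 mm wide; open, the fingers measure 114 mm over their backs; the gripper's body (76 mm by 85 mm) begins 54 mm behind the grasp point. The pads swing forward as they close: fully open they stand 13 mm farther back than shut.
Start: joints at [-1.412, 0.276, 1.505, -0, 1.361, -0.121], TCP at [0.159, -0.553, 0.231] pointing down, gripper open.
Joint ranges: [-2.89, 2.89], [-0.75, 2.08], [0.22, 2.7], [-1.18, 4.32], [0.11, 2.71], [-2.7, 2.7]. Speed limits (rad/s): [2.57, 2.57, 3.14, 3.14, 3.14, 3.14].

INTERFACE

Orientations are given as a unit quaternion [w, x, y, z].
In Python, from rig import get_state, get_image, calibration, sign_off gives the robot as it stands. The module is installed in compiled form; this text tells all that it offers.
- The arm moves only by the tool drive_tool, never from a script. Its argument "targets" is one flat list of numbers, 7 for each row, row after row: the turn, a rotation vector about the tool's x, y, z in degrees, then the shift along the tool's x, y, z in mm, then the opening, from 0 (shut) to 1 (fully open). In form: [wx, wy, wz, tx, ty, tz, fingers, wx, wy, wz, tx, ty, tz, fingers, ...]. A call has 1 to 12 rows; each row shifts and turns the commanded pose from where the row before left it, along the tool's axes as they then stand; what a row does not reach is not made up. A row lasts 1/8 s, in which the tool goes at most 62.5 mm and 10.7 degrees, less where a joint would pass 70% of its speed; a pose out of reach is approached as far as the arm can. A call is refused whole if a number of a shift passes 62.5 or a number of a turn 10.7, either way. A call with a gripper value outside its range is refused whole. The fingers move at their own pace and stop on an object; "grip_force" is the grip in N (left out, the last holds). Time passes only in rows, so rows that do not move let the fingers close. It gives the time, the measured TCP pose, the force and the opening at its end, in the units of the state.
- get_state(): the state, without advancing time (a new reading comes with each control period).
- get_image(name): name is "scene" or "top"; returns the picture (480x640x3 uint8, red, green, blue); there is no depth.
- calibration(name): a dict with "mtx" (3x3 intrinsics, pixels), "world_to_cam" (4x4, takes a point from world to camera coordinates). Camera axes: x right, y down, z forward; pixel columns grow to the right and rows downward; lengths in m; the calibration is good to about 2 mm. A picture is of the moment at which its call begins. calibration takes no time and is no camera call.
- sign_off(): hands the job in, once; it reports no verdict.
The state is a dict: "clock": time; "qpos": joint angles; "qd": joint speeds; "effort": joint torques, N m; "position": TCP position; "ee_rot": TCP orientation; "contact_force": force on the tool from outside, world axes, zero at the start; "moment": the same for the moment, N m; "width": finger opening in m.
Only numpy, scipy, OpenCV 4.12 (cv2) and the standard library are available. Lean on these libraries where they do the work, as an engineer would, in place of code of your own. Each camera call takes 0.05 s, during which the arm holds its last target.

## Working session

There is one attempt and no reset: what is moved stays moved. The work goes in short steps, Python scripts to look and compute and a tool call to move; the robot and the scene stay as the last step left them, time stands still between calls to the robot, and variables do not carry over. Pictures are saved under pics/ and viewed, and the job is handed in when it is done.

Besides the shell and the picture viewer there is one more tool, called after ">>>" as name(argument=value, ...), one argument or row to a line, values as JSON. drive_tool: Moves the arm, as the interface text tells. Its arguments: {"type":"object","properties":{"targets":{"type":"array"},"grip_force":{"type":"number"}},"required":["targets"]}

```bash
mkdir -p pics; python3 - <<'E'
from rig import *
import cv2
print(get_state())
for n in("scene","top"):
    im=get_image(n); cv2.imwrite(f"pics/{n}0.png",im[:,:,::-1]); c=calibration(n); print(n,c["mtx"].tolist(),c["world_to_cam"].round(4).tolist())
E
```

```text
{'clock': 0.0, 'qpos': array([-1.41197476e+00,  2.76622542e-01,  1.50614179e+00,  1.45216534e-05,
        1.36068504e+00, -1.20997831e-01]), 'qd': array([-0.000309  , -0.00067516, -0.00052946,  0.00024453, -0.00011201,
        0.0003337 ]), 'effort': array([ 4.64190889e-04, -4.16774762e+01, -2.45804268e+01, -1.45202762e-04,
        1.11249115e-02,  9.88545906e-06]), 'position': array([ 0.15872216, -0.55211354,  0.23042055]), 'ee_rot': array([-9.28326272e-04,  9.90228378e-01,  1.39452131e-01, -1.04574728e-05]), 'contact_force': array([-0.21488538,  0.09420437, -0.40159192]), 'moment': array([-0.01024272,  0.03862942,  0.04982165]), 'width': 0.08538487864453613}
scene [[466.66938483849435, 0.0, 320.55702947419275], [0.0, 466.66938483849435, 237.85076685494354], [0.0, 0.0, 1.0]] [[-0.8669, -0.4985, 0.0062, 0.5251], [-0.2728, 0.464, -0.8428, 0.1132], [0.4173, -0.7323, -0.5382, 1.1363], [0.0, 0.0, 0.0, 1.0]]
top [[595.8021119055552, 0.0, 321.39048311325536], [0.0, 595.8021119055552, 235.07222728492036], [0.0, 0.0, 1.0]] [[0.0023, -1.0, -0.0005, 0.2388], [-0.9761, -0.0022, -0.2172, 0.5184], [0.2172, 0.001, -0.9761, 1.5574], [0.0, 0.0, 0.0, 1.0]]
```

View pics/scene0.png

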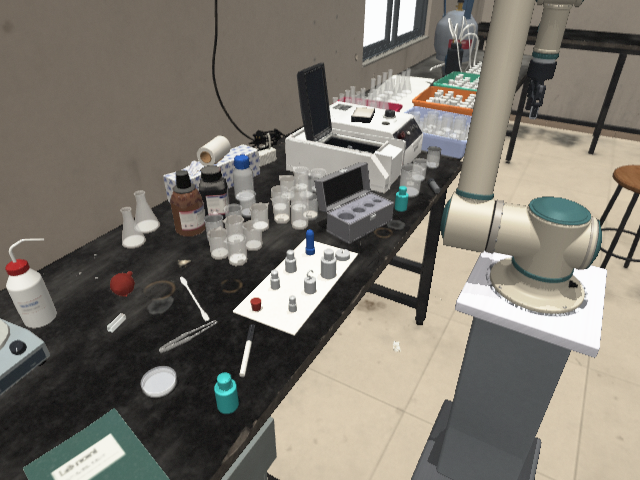

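View pics/top0.png

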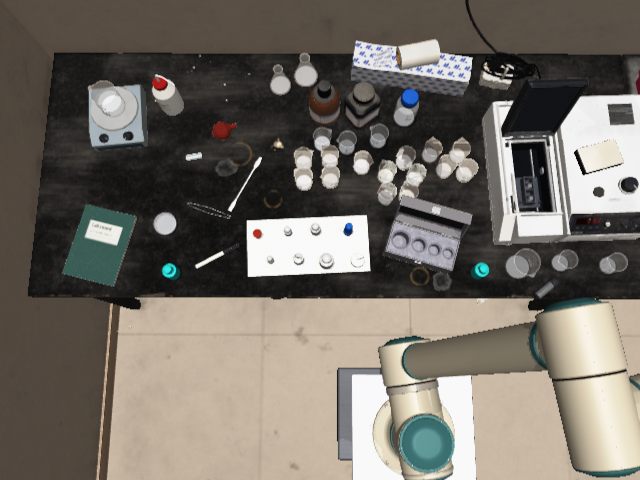

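The scene view shows the sheet with weights around (300,285) and the case at (358,210) with the lid open. In the top view the sheet is at (308,246) and the case at (428,235). I'll take close crops next.

```bash
python3 - <<'E'
import cv2
a=cv2.imread("pics/top0.png"); cv2.imwrite("pics/topc.png",cv2.resize(a[185:305,235:500],None,fx=3,fy=3,interpolation=cv2.INTER_CUBIC))
a=cv2.imread("pics/scene0.png"); cv2.imwrite("pics/scenec.png",cv2.resize(a[150:335,225:425],None,fx=3.2,fy=3.2,interpolation=cv2.INTER_CUBIC))
E
```

```text
(no output)
```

View pics/topc.png

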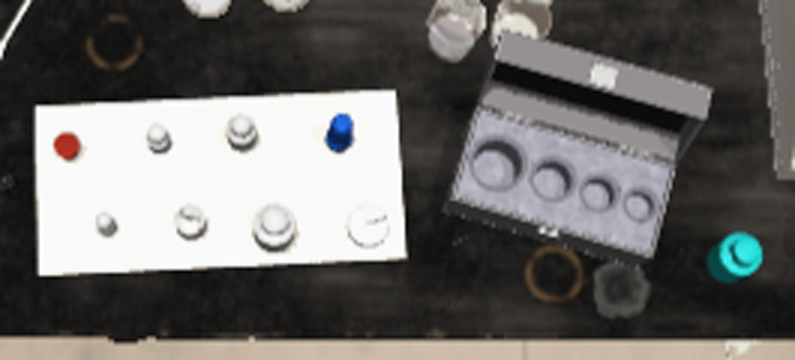

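View pics/scenec.png

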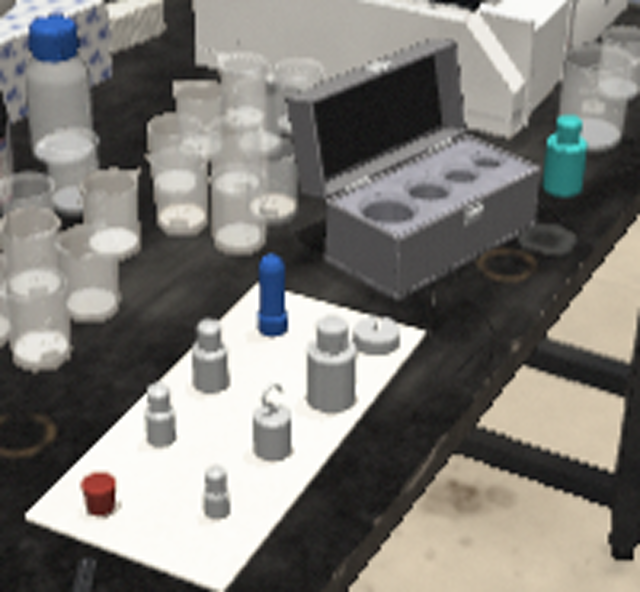

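Candidates, by pixel in the top image:

| Pixel | Object | Decision |
|---|---|---|
| (326,260) | large knob cylinder, weight_500 | use |
| (315,229) | weight_200 | use |
| (288,231) | weight_100 | use |
| (270,260) | weight_50 | use |
| (298,259) | hooked weight | leave |
| (358,260) | slotted disc | leave |
| (348,229) | blue peg | leave |
| (257,233) | red stopper | leave |
| (170,270), (481,270) | turquoise look-alikes | leave |

The close crops support this choice by size and by knob against hook. Next I'll measure them.

```bash
cat > h.py <<'E'
import numpy as np,cv2
from rig import *
C={n:calibration(n) for n in("scene","top")}
def ray(n,u,v):
    c=C[n];T=c["world_to_cam"];R=T[:3,:3];o=-R.T@T[:3,3]
    d=R.T@np.linalg.inv(c["mtx"])@np.array([u,v,1.]);return o,d/np.linalg.norm(d)
def plane(n,u,v,z):
    o,d=ray(n,u,v);return o+d*(z-o[2])/d[2]
def proj(n,p):
    c=C[n];q=c["world_to_cam"]@np.append(p,1);w=c["mtx"]@q[:3];return w[:2]/w[2]
def tri(a,b):
    o1,d1=ray("scene",*a);o2,d2=ray("top",*b)
    A=np.array([d1,-d2]).T;s=np.linalg.lstsq(A,o2-o1,rcond=None)[0]
    p=o1+d1*s[0];q=o2+d2*s[1];return (p+q)/2,np.linalg.norm(p-q)
E
python3 - <<'E'
from h import *
for n,(r0,r1,c0,c1) in dict(top=(215,277,246,371),scene=(230,335,225,365)).items():
    a=cv2.imread(f"pics/{n}0.png")
    g=a.max(2)
    sheet=cv2.inRange(a,(200,200,200),(255,255,255))
    nb,l,st,ce=cv2.connectedComponentsWithStats(sheet)
    # largest within roi
    roi=np.zeros_like(sheet);roi[r0:r1,c0:c1]=sheet[r0:r1,c0:c1]
    cs,_=cv2.findContours(roi,cv2.RETR_EXTERNAL,cv2.CHAIN_APPROX_NONE);c=max(cs,key=cv2.contourArea)
    hull=cv2.convexHull(c);m=np.zeros_like(roi);cv2.fillPoly(m,[hull],255);m=cv2.bitwise_and(cv2.erode(m,None),cv2.bitwise_not(sheet))
    nb,l,st,ce=cv2.connectedComponentsWithStats(m)
    for i in range(1,nb):
        if st[i,4]>8: print(n,st[i],ce[i].round(1),a[l==i].mean(0).round())
    o=a.copy();cv2.drawContours(o,[c],-1,(0,0,255),1)
    cv2.imwrite(f"pics/m_{n}.png",cv2.resize(a[r0-5:r1+5,c0-5:c1+5],None,fx=5,fy=5,interpolation=cv2.INTER_NEAREST))
a=cv2.imread("pics/top0.png");cv2.imwrite("pics/casec.png",cv2.resize(a[195:275,380:480],None,fx=7,fy=7,interpolation=cv2.INTER_NEAREST))
E
```

```text
top [343 223  10  13 104] [347.9 229.2] [147.  87.  52.]
top [310 226  12  10  68] [315.6 230.9] [148. 152. 154.]
top [253 229  10  10  80] [257.4 233.5] [ 78.  89. 180.]
top [284 229   9   7  40] [288.2 232.5] [147. 150. 151.]
top [294 255   8   4  13] [297.3 256.8] [174. 177. 177.]
top [267 258   7   6  30] [270.4 260.8] [145. 149. 151.]
top [294 258  10   7  27] [299.4 262.1] [131. 135. 137.]
top [322 259  10   4  17] [326.6 260.9] [172. 174. 175.]
top [319 260  15   9  50] [326.5 265.5] [129. 134. 136.]
scene [305 240  10  16 125] [309.4 248. ] [123.  77.  51.]
scene [268 252  29  38 360] [283.1 270.2] [130. 133. 134.]
scene [320 252  30  28 405] [330.6 265. ] [128. 131. 132.]
scene [307 273   6   8  24] [308.7 277. ] [161. 166. 166.]
scene [304 280  13  15 144] [309.6 287.4] [127. 130. 131.]
scene [250 297  13  15 144] [255.7 304. ] [ 68.  76. 138.]
scene [288 298   9  15 109] [292.1 305.2] [139. 144. 144.]
```

View pics/m_top.png

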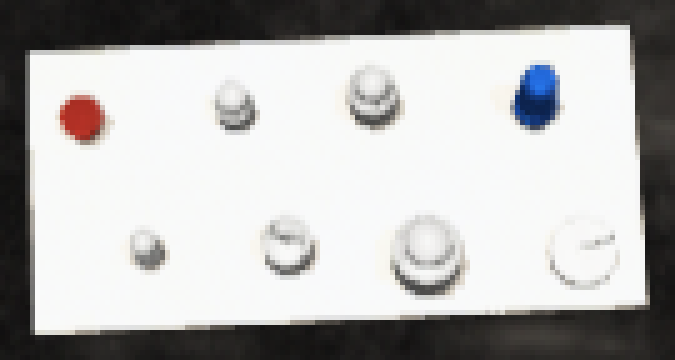

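View pics/m_scene.png

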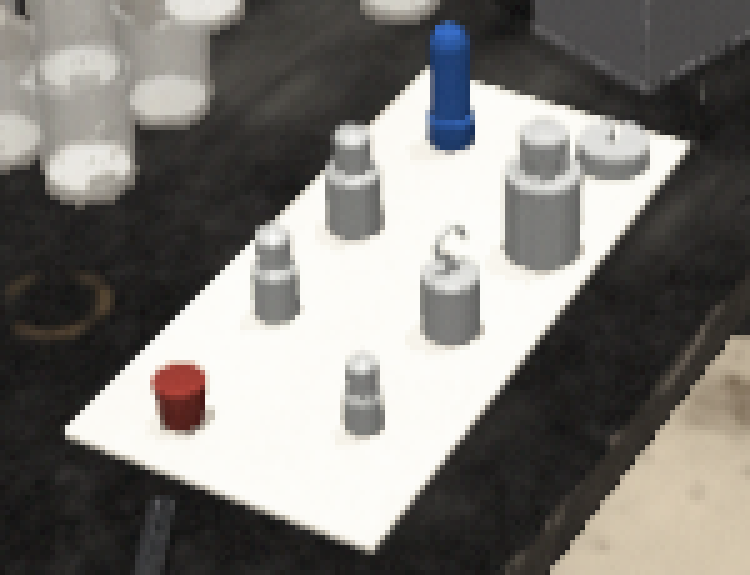

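View pics/casec.png

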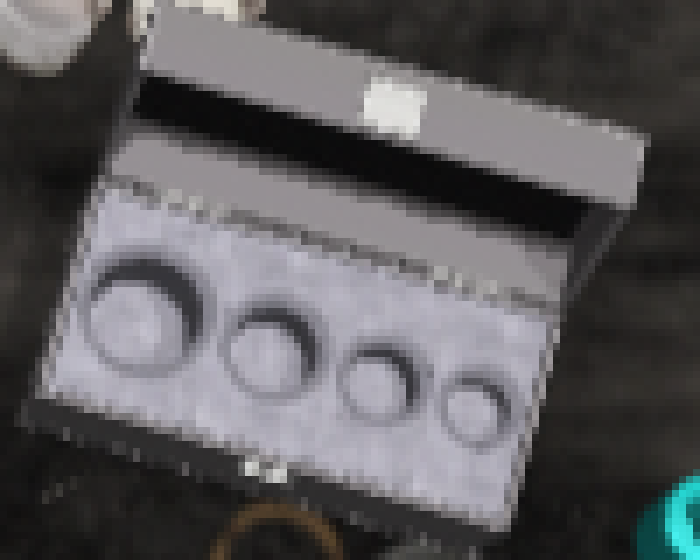

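```bash
python3 - <<'E'
from h import *
t=lambda x,y:(241+(x-2)/5,210+(y-2)/5); s=lambda x,y:(220+(x-2)/5,225+(y-2)/5)
K={500:((545,148),(428,240),.071),200:((351,147),(374,82),.055),100:((273,243),(235,93),.0465),50:((363,370),(143,238),.0375)}
for k,(a,b,z) in K.items():
    p,e=tri(s(*a),t(*b)); print(k,p.round(4),round(e,4),plane("scene",*s(*a),z).round(4)[:2],plane("top",*t(*b),z).round(4)[:2])
c=lambda x,y:(380+(x-3)/7,195+(y-3)/7)
W=[(147,314),(273,346),(381,384),(476,408)]
P=np.array([plane("top",*c(*w),.060)[:2] for w in W]);print(P.round(4))
L=np.array([[0,.061],[0,.0095],[0,-.0335],[0,-.0715]])
R=[(35,405),(510,522),(560,305),(100,180)];RL=np.array([[-.045,.094],[-.045,-.094],[.045,-.094],[.045,.094]])
Q=np.array([plane("top",*c(*w),.062)[:2] for w in R]);print(Q.round(4))
def fit(L,P):
    a=L-L.mean(0);b=P-P.mean(0);th=np.arctan2((a[:,0]*b[:,1]-a[:,1]*b[:,0]).sum(),(a*b).sum())
    Rm=np.array([[np.cos(th),-np.sin(th)],[np.sin(th),np.cos(th)]]);o=P.mean(0)-Rm@L.mean(0)
    return np.degrees(th),o,((L@Rm.T+o)-P)*1000
for f in((L,P),(RL,Q),(np.r_[L,RL],np.r_[P,Q])):
    th,o,r=fit(*f);print(round(th,2),o.round(4),r.round(1).tolist())
th,o=np.radians(th),o
Rm=np.array([[np.cos(th),-np.sin(th)],[np.sin(th),np.cos(th)]])
def w(x,y,z):return np.append(Rm@[x,y]+o,z)
for n,(x0,y0,x1,y1,f) in dict(top=(380,195,480,275,8),scene=(310,155,410,255,6)).items():
    a=cv2.imread(f"pics/{n}0.png")[y0:y1,x0:x1];a=cv2.resize(a,None,fx=f,fy=f,interpolation=cv2.INTER_CUBIC)
    pr=lambda p:tuple(((proj(n,p)-[x0,y0]+.5)*f).astype(int).tolist())
    for y,d in((.061,44),(.0095,34),(-.0335,28),(-.0715,24)):
        pts=[pr(w(d/2000*np.cos(t),y+d/2000*np.sin(t),.060)) for t in np.linspace(0,6.3,40)]
        cv2.polylines(a,[np.array(pts)],False,(0,0,255),1)
    cv2.polylines(a,[np.array([pr(w(x,y,.062)) for x,y in RL])],True,(0,255,0),1)
    cv2.polylines(a,[np.array([pr(w(x,y,0)) for x,y in RL])],True,(0,255,255),1)
    cv2.imwrite(f"pics/ov_{n}.png",a)
E
```

```text
500 [0.4538 0.2269 0.0657] 0.0009 [0.4497 0.2336] [0.4533 0.2271]
200 [0.5449 0.2567 0.0519] 0.0014 [0.5432 0.2605] [0.5435 0.2564]
100 [0.5399 0.3327 0.0443] 0.0003 [0.5383 0.3351] [0.5392 0.3325]
50 [0.4595 0.3816 0.037 ] 0.0016 [0.4584 0.382 ] [0.4602 0.3819]
[[ 0.5056  0.0262]
 [ 0.4931 -0.022 ]
 [ 0.4783 -0.063 ]
 [ 0.469  -0.0991]]
[[ 0.4694  0.0704]
 [ 0.4244 -0.1097]
 [ 0.5091 -0.1328]
 [ 0.5583  0.0433]]
-16.63 [ 0.489  -0.0312] [[0.8, 1.0], [-1.4, -0.1], [1.1, -0.3], [-0.5, -0.6]]
-15.07 [ 0.4903 -0.0322] [[1.9, -0.1], [-2.0, -1.6], [0.2, -1.9], [-0.1, 3.6]]
-15.39 [ 0.4895 -0.0317] [[0.1, 0.9], [-1.0, -0.5], [2.4, -1.0], [1.6, -1.5], [1.7, 0.5], [-3.2, -0.7], [-1.1, -1.5], [-0.4, 3.7]]
```

View pics/ov_top.png

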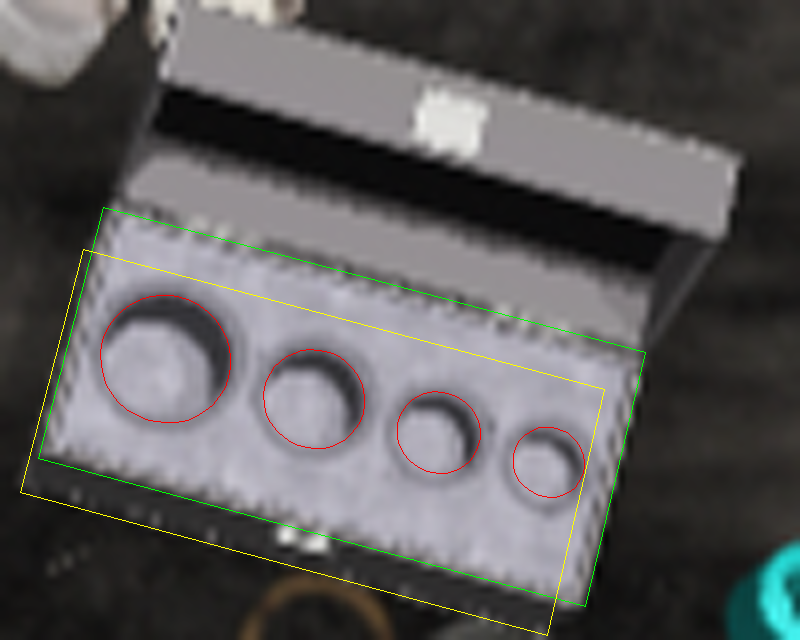

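View pics/ov_scene.png

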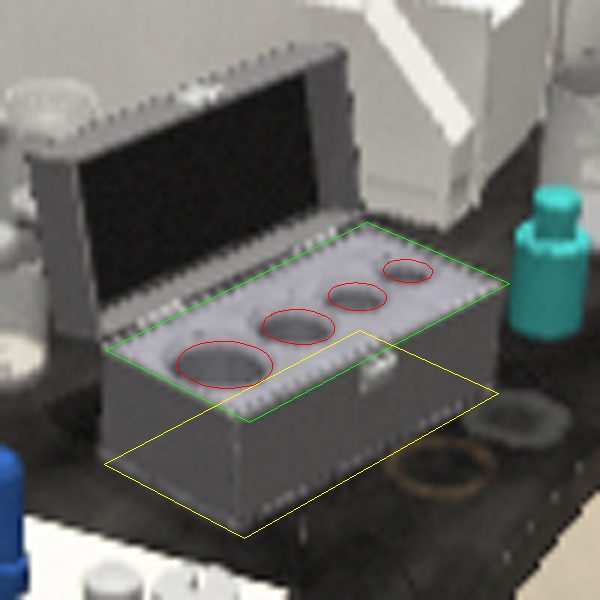

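The top overlay fits the wells and rim. The scene overlay is about 1 px off, which is within the calibration error. I'll check the weight estimates the same way.

```bash
python3 - <<'E'
from h import *
S={500:(.4533,.2271,38,50,24,60,74),200:(.5437,.2564,28,36,19,44,58),100:(.5392,.3325,22,29,17,36,49),50:(.4602,.3819,18,21,15,27,40)}
for n,(x0,y0,x1,y1,f) in dict(top=(246,214,373,280,6),scene=(240,235,360,330,6)).items():
    a=cv2.imread(f"pics/{n}0.png")[y0:y1,x0:x1];a=cv2.resize(a,None,fx=f,fy=f,interpolation=cv2.INTER_CUBIC)
    for x,y,D,H,d,z1,z2 in S.values():
        for dd,z,c in((D,0,(0,0,255)),(D,H,(0,0,255)),(d,z1,(0,180,0)),(d,z2,(0,180,0))):
            pts=[((proj(n,(x+dd/2000*np.cos(t),y+dd/2000*np.sin(t),z/1000+.004))-[x0,y0]+.5)*f).astype(int) for t in np.linspace(0,6.3,40)]
            cv2.polylines(a,[np.array(pts)],False,c,1)
    cv2.imwrite(f"pics/ow_{n}.png",a)
E
```

```text
(no output)
```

View pics/ow_top.png

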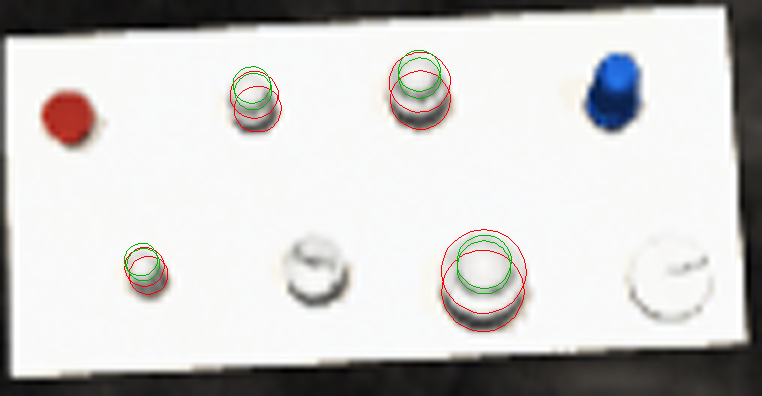

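View pics/ow_scene.png

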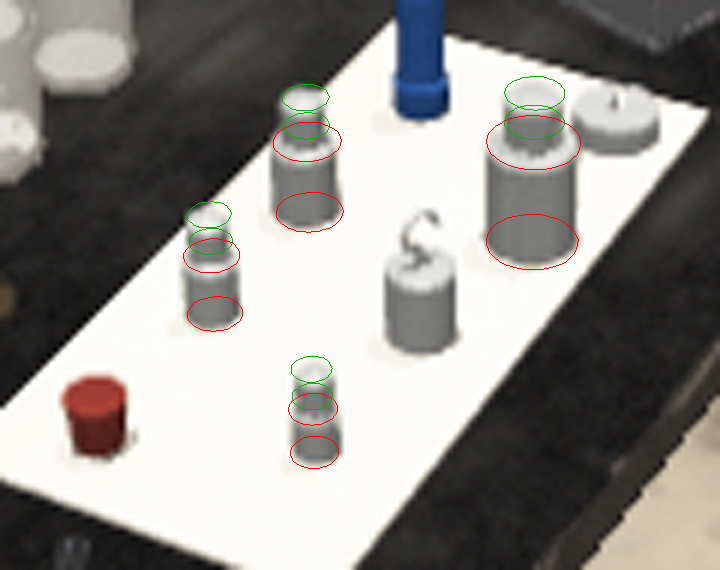

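Targets are good to about 1–2 mm in the top view. Now I'll turn the jaws along case x.

>>> drive_tool(
  targets=[0,0,-9.76,0,0,0,0.6,0,0,-9.76,0,0,0,0.6,0,0,-9.76,0,0,0,0.6,0,0,-9.76,0,0,0,0.6,0,0,-9.76,0,0,0,0.6,0,0,-9.76,0,0,0,0.6],
  grip_force=40,
)

```text
clock: 0.85
position: [0.1587, -0.5523, 0.2308]
ee_rot: [-0.0, 0.794, 0.608, 0.0]
contact_force: [-0.3, -0.3, 0.1]
width: 0.0513
```

```bash
cat >> h.py <<'E'
from scipy.spatial.transform import Rotation
O=np.array([.4895,-.0317]);TH=np.radians(-15.4)
def st():
    s=get_state();q=s["ee_rot"];R=Rotation.from_quat([q[1],q[2],q[3],q[0]]).as_matrix()
    print("t",round(s["clock"],2),"p",s["position"].round(4),"w",round(s["width"],4),"F",s["contact_force"].round(1),"yaw",np.degrees(np.arctan2(R[1,0],R[0,0])).round(2),"tilt",(R[:,2]*1000).round(1)[:2],"q",s["qpos"].round(2))
    return s,R
def go(*ps):
    s,R=st();p=s["position"]
    for t in ps:
        d=R.T@(np.array(t)-p)*1000;print("to",np.round(t,4),"mm",d.round(1),"rows",np.ceil(np.linalg.norm(d)/62.5));p=np.array(t)
def well(y,z,x=0):
    c,s=np.cos(TH),np.sin(TH);return (O[0]+c*x-s*y,O[1]+s*x+c*y,z)
E
python3 -c "
from h import *
go((.4533,.2271,.17),(.4533,.2271,.056),(.4533,.2271,.17),well(.061,.17),well(.061,.064))"
```

```text
t 0.85 p [ 0.1587 -0.5523  0.2308] w 0.0513 F [-0.3 -0.3  0.1] yaw 74.91 tilt [-0.2  1.1] q [-1.41  0.28  1.51 -0.    1.36 -1.15]
to [0.4533 0.2271 0.17  ] mm [829.2  81.6  61.6] rows 14.0
to [0.4533 0.2271 0.056 ] mm [-1.00e-01  1.00e-01  1.14e+02] rows 2.0
to [0.4533 0.2271 0.17  ] mm [ 1.00e-01 -1.00e-01 -1.14e+02] rows 2.0
to [0.5057 0.0271 0.17  ] mm [-179.5  102.6   -0.2] rows 4.0
to [0.5057 0.0271 0.064 ] mm [-1.00e-01  1.00e-01  1.06e+02] rows 2.0
```

>>> drive_tool(
  targets=[0,0,0,55,5.4,0,0.6,0,0,0,55,5.4,0,0.6,0,0,0,55,5.4,0,0.6,0,0,0,55,5.4,0,0.6,0,0,0,55,5.4,0,0.6,0,0,0,55,5.4,0,0.6,0,0,0,55,5.4,0,0.6,0,0,0,55,5.4,0,0.6,0,0,0,55,5.4,0,0.6,0,0,0,55,5.4,0,0.6,0,0,0,55,5.4,0,0.6,0,0,0,55,5.4,0,0.6],
)

```text
clock: 2.35
position: [0.3968, 0.0682, 0.2312]
ee_rot: [0.0, 0.795, 0.606, 0.0]
contact_force: [1.2, -0.2, 0.5]
width: 0.0509
```

```bash
python3 -c "
from h import *
go((.4533,.2271,.15))"
```

```text
t 2.35 p [0.3968 0.0682 0.2312] w 0.0509 F [ 1.2 -0.2  0.5] yaw 74.62 tilt [ 0.4 -0.5] q [-0.    0.01  1.83 -0.    1.3   0.27]
to [0.4533 0.2271 0.15  ] mm [168.2  12.3  81.2] rows 3.0
```

>>> drive_tool(
  targets=[0,0,0,42,3.1,10,0.6,0,0,0,42,3.1,20,0.6,0,0,0,42,3.1,25,0.6,0,0,0,42,3,26,0.6,0,0,0,0,0,0,0.6,0,0,0,0,0,0,0.6],
)

```text
clock: 3.1
position: [0.4527, 0.2247, 0.15]
ee_rot: [0.0, 0.795, 0.606, -0.001]
contact_force: [0.3, 0.4, 0.7]
width: 0.0513
```

```bash
python3 - <<'E'
from h import *
go((.4533,.2271,.056))
for n,(x0,y0,x1,y1) in dict(top=(280,190,380,290),scene=(280,190,380,290)).items():
    a=get_image(n)[:,:,::-1].copy()[y0:y1,x0:x1];a=cv2.resize(a,None,fx=5,fy=5,interpolation=cv2.INTER_CUBIC)
    s=get_state()
    p=((proj(n,s["position"])-[x0,y0]+.5)*5).astype(int);cv2.circle(a,tuple(p.tolist()),3,(0,0,255),-1)
    cv2.imwrite(f"pics/g1_{n}.png",a)
cv2.imwrite("pics/g1.png",np.hstack([cv2.resize(cv2.imread(f"pics/g1_{n}.png"),(400,400)) for n in("top","scene")]))
E
```

```text
t 3.1 p [0.4527 0.2247 0.15  ] w 0.0513 F [0.3 0.4 0.7] yaw 74.62 tilt [-1.2 -1. ] q [ 0.32  0.23  1.78 -0.    1.13  0.59]
to [0.4533 0.2271 0.056 ] mm [ 2.6  0.1 94. ] rows 2.0
```

View pics/g1.png

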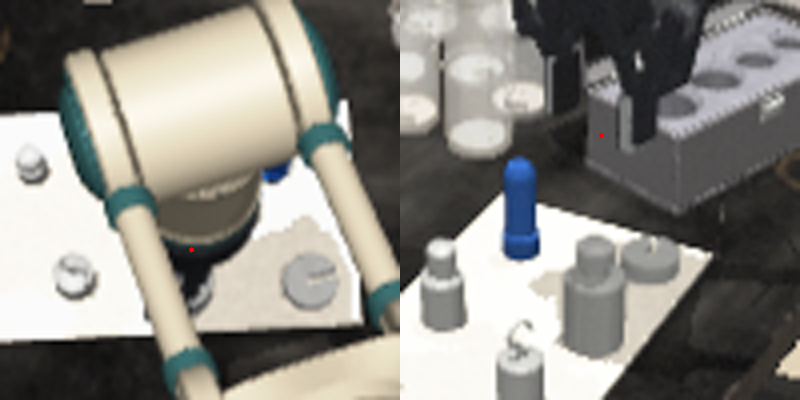

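The scene view shows the open fingers centred on the projected TCP (red), above the 500 g weight, so I'll descend and grip the knob.

>>> drive_tool(
  targets=[0,0,0,1.3,0,35,0.6,0,0,0,1.3,0,35,0.6,0,0,0,0,0,24,0.6,0,0,0,0,0,0,0.6,0,0,0,0,0,0,0,0,0,0,0,0,0,0,0,0,0,0,0,0,0,0,0,0,0,0,0,0],
)

```text
clock: 4.2
position: [0.4544, 0.2279, 0.0578]
ee_rot: [0.0, 0.796, 0.606, 0.001]
contact_force: [-2.7, 0.5, 7.0]
width: 0.0221
```

```bash
python3 - <<'E'
from h import *
go((.4533,.2271,.056))
n="scene";x0,y0,x1,y1=270,180,390,280
a=get_image(n)[:,:,::-1].copy()[y0:y1,x0:x1];a=cv2.resize(a,None,fx=6,fy=6,interpolation=cv2.INTER_CUBIC)
cv2.imwrite("pics/g2.png",a)
E
```

```text
t 4.2 p [0.4544 0.2279 0.0578] w 0.0221 F [-2.7  0.5  7. ] yaw 74.59 tilt [2.1 0.8] q [0.33 0.34 1.9  0.   0.9  0.6 ]
to [0.4533 0.2271 0.056 ] mm [-1.1 -0.8  1.8] rows 1.0
```

View pics/g2.png

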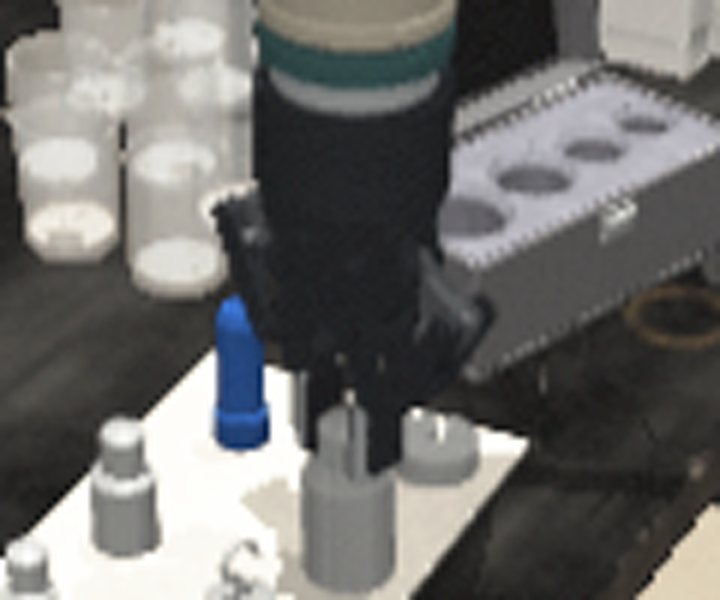

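The knob is gripped at 22 mm between the pads. Next I'll lift and check.

>>> drive_tool(
  targets=[0,0,0,0,0,-10,0,0,0,0,0,0,-30,0,0,0,0,0,0,-40,0,0,0,0,0,0,-30,0,0,0,0,0,0,0,0],
  grip_force=60,
)

```text
clock: 4.88
position: [0.4555, 0.2281, 0.1685]
ee_rot: [0.001, 0.795, 0.606, 0.003]
contact_force: [-0.1, -0.4, -4.8]
width: 0.0217
```

```bash
python3 - <<'E'
from h import *
go(well(.061,.168),well(.061,.115))
n="scene";x0,y0,x1,y1=270,130,390,230
a=get_image(n)[:,:,::-1].copy()[y0:y1,x0:x1];a=cv2.resize(a,None,fx=6,fy=6,interpolation=cv2.INTER_CUBIC)
s=get_state();p=((proj(n,s["position"])-[x0,y0]+.5)*6).astype(int);cv2.circle(a,tuple(p.tolist()),3,(0,0,255),-1)
cv2.imwrite("pics/g3.png",a)
E
```

```text
t 4.88 p [0.4555 0.2281 0.1685] w 0.0217 F [-0.1 -0.4 -4.8] yaw 74.6 tilt [5.7 1.6] q [ 0.33  0.22  1.75 -0.    1.17  0.6 ]
to [0.5057 0.0271 0.168 ] mm [-180.4  101.8    0.4] rows 4.0
to [0.5057 0.0271 0.115 ] mm [-0.2 -0.3 53. ] rows 1.0
```

View pics/g3.png

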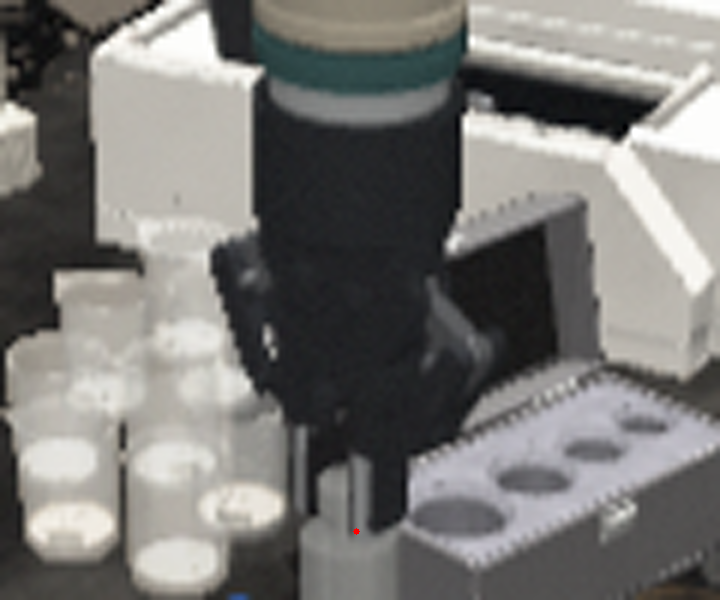

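>>> drive_tool(
  targets=[0,0,0,-36,20.4,0,0,0,0,0,-36,20.4,0,0,0,0,0,-36,20.4,0,0,0,0,0,-36,20.4,0,0,0,0,0,-36,20.4,10,0,0,0,0,0,0,30,0,0,0,0,0,0,10,0,0,0,0,0,0,0,0],
)

```text
clock: 5.92
position: [0.503, 0.0273, 0.1147]
ee_rot: [-0.001, 0.795, 0.606, -0.001]
contact_force: [-0.0, -1.2, -5.0]
width: 0.0218
```

```bash
cat >> h.py <<'E'
def snap(n,name,x0,y0,x1,y1,f,dot=True):
    a=get_image(n)[:,:,::-1].copy()[y0:y1,x0:x1];a=cv2.resize(a,None,fx=f,fy=f,interpolation=cv2.INTER_CUBIC)
    if dot:
        p=((proj(n,get_state()["position"])-[x0,y0]+.5)*f).astype(int);cv2.circle(a,tuple(p.tolist()),3,(0,0,255),-1)
    cv2.imwrite(f"pics/{name}.png",a)
E
python3 - <<'E'
from h import *
go(well(.061,.064))
snap("scene","g4",290,130,410,230,6)
E
```

```text
t 5.92 p [0.503  0.0273 0.1147] w 0.0218 F [-0.  -1.2 -5. ] yaw 74.62 tilt [-3.9  0.3] q [-0.08  0.27  1.83 -0.    1.05  0.18]
to [0.5057 0.0271 0.064 ] mm [ 0.5  2.9 50.7] rows 1.0
```

View pics/g4.png

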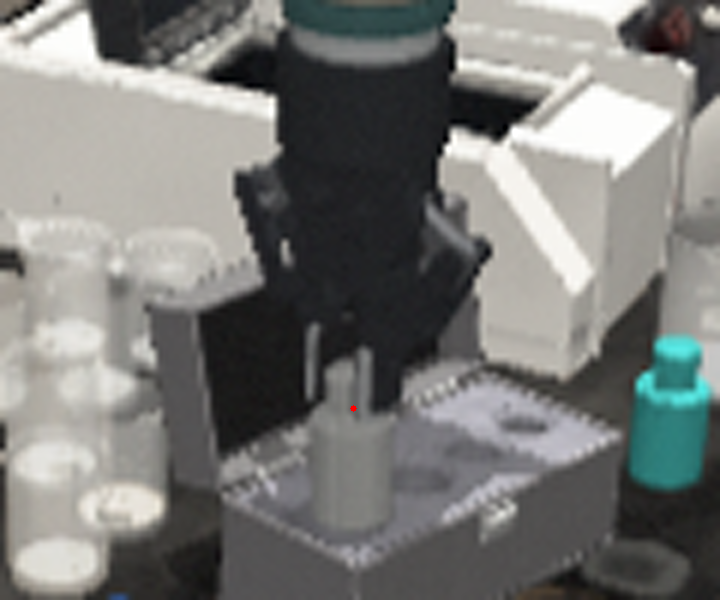

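>>> drive_tool(
  targets=[0,0,0,1.5,2.9,0,0,0,0,0,0,0,5,0,0,0,0,0,0,5,0,0,0,0,0,0,5,0],
)

```text
clock: 6.48
position: [0.5073, 0.0277, 0.101]
ee_rot: [-0.0, 0.795, 0.606, -0.0]
contact_force: [-0.1, -0.0, -4.7]
width: 0.0216
```

```bash
python3 - <<'E'
from h import *
go(well(.061,.064))
E
```

```text
t 6.47 p [0.5073 0.0277 0.101 ] w 0.0216 F [-0.1 -0.  -4.7] yaw 74.6 tilt [-0.2 -0.1] q [-0.08  0.29  1.84 -0.    1.01  0.19]
to [0.5057 0.0271 0.064 ] mm [-1.  -1.4 37. ] rows 1.0
```

>>> drive_tool(
  targets=[0,0,0,0,0,10,0,0,0,0,0,0,10,0,0,0,0,0,0,10,0,0,0,0,0,0,4,0,0,0,0,0,0,0,0],
)

```text
clock: 7.1
position: [0.5073, 0.0276, 0.0669]
ee_rot: [-0.0, 0.796, 0.606, -0.0]
contact_force: [0.1, -0.0, -4.6]
width: 0.0221
```

```bash
python3 - <<'E'
from h import *
go(well(.061,.064))
E
```

```text
t 7.1 p [0.5073 0.0276 0.0669] w 0.0221 F [ 0.1 -0.  -4.6] yaw 74.59 tilt [-0.8 -0. ] q [-0.08  0.33  1.89 -0.    0.93  0.19]
to [0.5057 0.0271 0.064 ] mm [-0.9 -1.5  2.9] rows 1.0
```

>>> drive_tool(
  targets=[0,0,0,0,0,2.5,0,0,0,0,0,0,0,0.45,0,0,0,0,0,0,0.45,0,0,0,0,0,-20,0.45,0,0,0,0,0,-40,0.45,0,0,0,0,0,-40,0.45,0,0,0,0,0,0,0.45],
  grip_force=40,
)

```text
clock: 7.98
position: [0.5105, 0.0274, 0.1688]
ee_rot: [0.003, 0.795, 0.606, 0.003]
contact_force: [0.5, -0.4, 0.2]
width: 0.0386
```

```bash
python3 - <<'E'
from h import *
go((.5437,.2564,.16),(.5437,.2564,.042))
snap("scene","g5",290,130,410,230,6)
E
```

```text
t 7.97 p [0.5105 0.0274 0.1688] w 0.0386 F [ 0.5 -0.4  0.2] yaw 74.6 tilt [ 9.4 -0.9] q [-0.08  0.22  1.75 -0.    1.17  0.19]
to [0.5437 0.2564 0.16  ] mm [229.6 -28.9   8.9] rows 4.0
to [0.5437 0.2564 0.042 ] mm [ -0.2  -1.1 118. ] rows 2.0
```

View pics/g5.png

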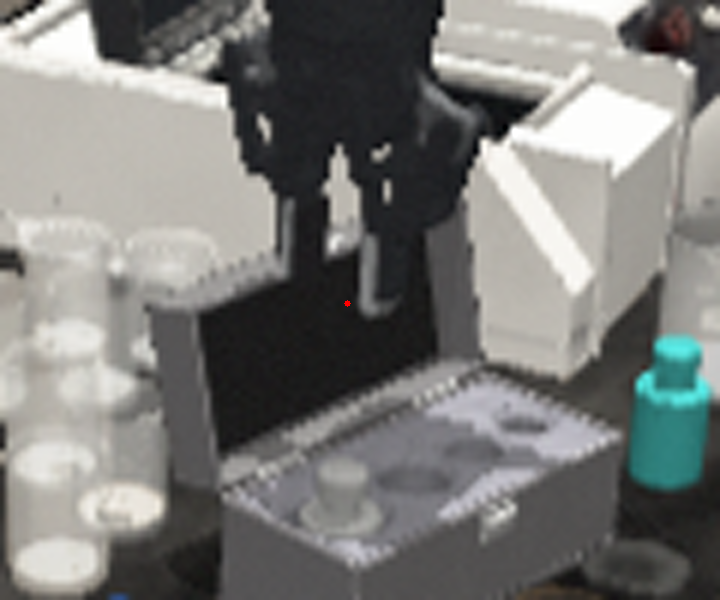

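The 500 g weight is seated in its well: knob at (342,480) in the crop, body flush. Next is the 200 g weight.

>>> drive_tool(
  targets=[0,0,0,46,-6,0,0.5,0,0,0,46,-6,0,0.5,0,0,0,46,-6,0,0.5,0,0,0,46,-6,0,0.5,0,0,0,45.6,-6,9,0.5,0,0,0,0,0,40,0.5,0,0,0,0,0,30,0.5,0,0,0,0,0,0,0.5],
)

```text
clock: 9.02
position: [0.5367, 0.2561, 0.0822]
ee_rot: [-0.001, 0.795, 0.606, -0.004]
contact_force: [-0.0, -0.2, -0.3]
width: 0.0427
```

```bash
python3 - <<'E'
from h import *
go((.5437,.2564,.042))
E
```

```text
t 9.03 p [0.5367 0.2561 0.0822] w 0.0427 F [-0.  -0.2 -0.3] yaw 74.61 tilt [-7.9 -2.8] q [ 0.33  0.43  1.67 -0.    1.05  0.6 ]
to [0.5437 0.2564 0.042 ] mm [ 2.3  7.  40.1] rows 1.0
```

>>> drive_tool(
  targets=[0,0,0,1,2,0,0.5,0,0,0,0,0,0,0.5,0,0,0,0,0,0,0.5],
)

```text
clock: 9.4
position: [0.5426, 0.2574, 0.087]
ee_rot: [0.0, 0.796, 0.606, 0.001]
contact_force: [0.7, 0.7, 0.6]
width: 0.0428
```

```bash
python3 - <<'E'
from h import *
go((.5437,.2564,.042))
snap("scene","g6",250,180,370,280,6)
E
```

```text
t 9.4 p [0.5426 0.2574 0.087 ] w 0.0428 F [0.7 0.7 0.6] yaw 74.57 tilt [2.2 0.7] q [ 0.33  0.42  1.66 -0.    1.05  0.6 ]
to [0.5437 0.2564 0.042 ] mm [-0.7  1.3 45. ] rows 1.0
```

View pics/g6.png

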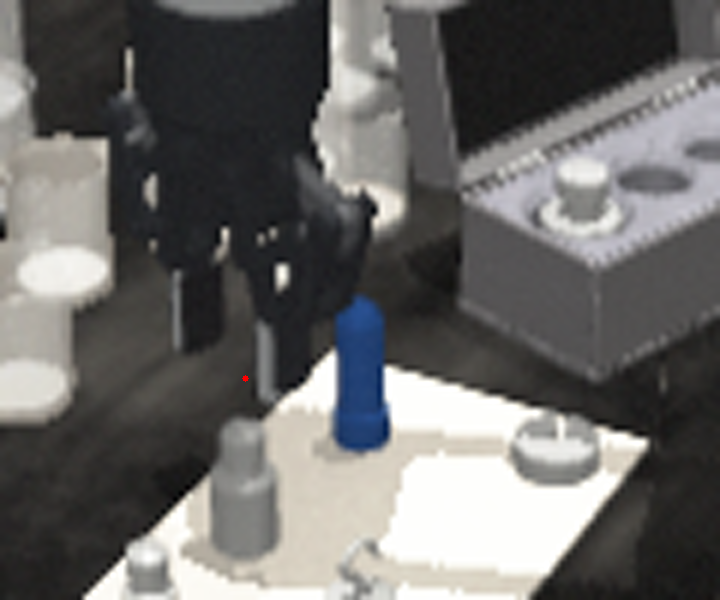

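>>> drive_tool(
  targets=[0,0,0,-0.7,0.6,24,0.5,0,0,0,0,0,20,0.5,0,0,0,0,0,0,0.5,0,0,0,0,0,0,0,0,0,0,0,0,0,0,0,0,0,0,0,0,0,0,0,0,0,0,0,0],
)

```text
clock: 10.32
position: [0.5428, 0.2569, 0.0429]
ee_rot: [0.0, 0.796, 0.606, 0.001]
contact_force: [-1.7, 0.8, 5.8]
width: 0.0174
```

```bash
python3 - <<'E'
from h import *
go((.5437,.2564,.042))
snap("scene","g7",250,180,370,280,6)
E
```

```text
t 10.32 p [0.5428 0.2569 0.0429] w 0.0174 F [-1.7  0.8  5.8] yaw 74.59 tilt [1.8 0.7] q [0.33 0.47 1.71 0.   0.96 0.59]
to [0.5437 0.2564 0.042 ] mm [-0.2  1.   0.9] rows 1.0
```

View pics/g7.png

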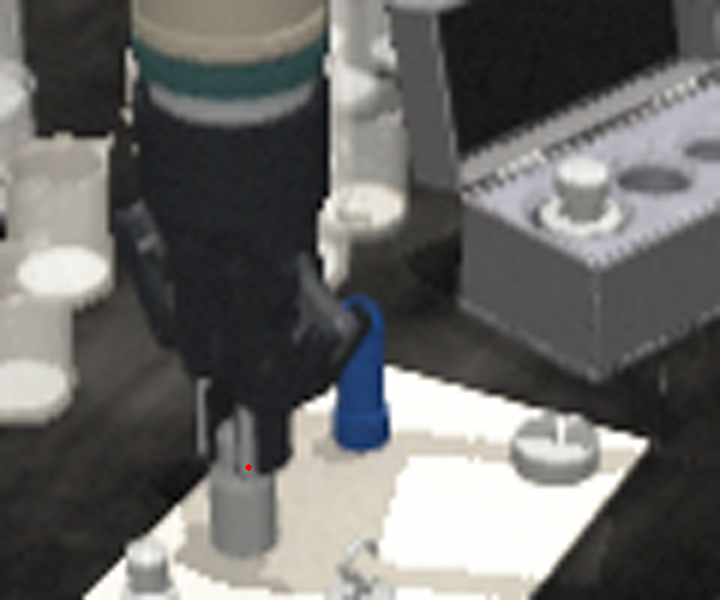

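The 200 g knob is gripped, reading 17.4 mm; the 500 g read a similar 2 mm low. Next I'll lift and carry.

>>> drive_tool(
  targets=[0,0,0,0,0,-10,0,0,0,0,0,0,-30,0,0,0,0,0,0,-40,0,0,0,0,0,0,-35,0,0,0,0,0,0,0,0],
  grip_force=60,
)

```text
clock: 11.0
position: [0.5441, 0.2571, 0.1598]
ee_rot: [0.001, 0.796, 0.606, 0.003]
contact_force: [0.2, 0.3, -1.2]
width: 0.0165
```

```bash
python3 - <<'E'
from h import *
go(well(.0095,.158),well(.0095,.110),well(.0095,.063))
E
```

```text
t 11.0 p [0.5441 0.2571 0.1598] w 0.0165 F [ 0.2  0.3 -1.2] yaw 74.59 tilt [6.4 1.9] q [ 0.33  0.36  1.56 -0.    1.21  0.6 ]
to [ 0.492  -0.0225  0.158 ] mm [-283.5   24.1    0.9] rows 5.0
to [ 0.492  -0.0225  0.11  ] mm [-0.2 -0.3 48. ] rows 1.0
to [ 0.492  -0.0225  0.063 ] mm [-0.2 -0.3 47. ] rows 1.0
```

>>> drive_tool(
  targets=[0,0,0,-47.2,4,0,0,0,0,0,-47.2,4,0,0,0,0,0,-47.2,4,0,0,0,0,0,-47.2,4,0,0,0,0,0,-47.2,4,0,0,0,0,0,-47.2,4.1,0,0,0,0,0,0,0,28,0,0,0,0,0,0,22,0,0,0,0,0,0,0,0,0,0,0,0,0,0,0],
)

```text
clock: 12.25
position: [0.4902, -0.0228, 0.1067]
ee_rot: [-0.0, 0.795, 0.606, -0.0]
contact_force: [0.3, 0.9, -2.1]
width: 0.0164
```

```bash
python3 - <<'E'
from h import *
go(well(.0095,.063))
snap("scene","g8",290,130,410,230,6)
E
```

```text
t 12.25 p [ 0.4902 -0.0228  0.1067] w 0.0164 F [ 0.3  0.9 -2.1] yaw 74.6 tilt [-0.5 -0.1] q [-0.19  0.26  1.87 -0.    1.01  0.08]
to [ 0.492  -0.0225  0.063 ] mm [ 0.7  1.7 43.7] rows 1.0
```

View pics/g8.png

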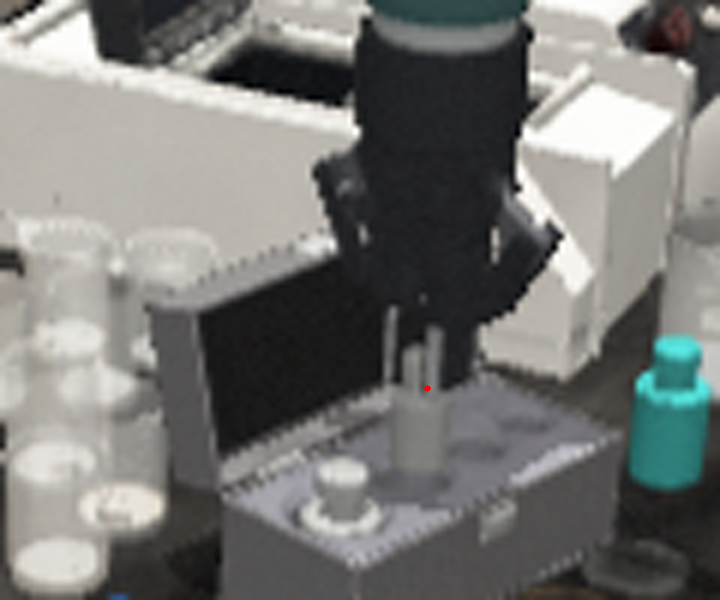

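>>> drive_tool(
  targets=[0,0,0,-0.3,2,0,0,0,0,0,0,0,6,0,0,0,0,0,0,6,0,0,0,0,0,0,6,0,0,0,0,0,0,0,0],
)

```text
clock: 12.92
position: [0.4914, -0.0236, 0.0881]
ee_rot: [-0.001, 0.796, 0.606, -0.001]
contact_force: [0.1, -0.4, -2.1]
width: 0.0167
```

```bash
python3 - <<'E'
from h import *
go(well(.0095,.063))
E
```

```text
t 12.93 p [ 0.4914 -0.0236  0.0881] w 0.0167 F [ 0.1 -0.4 -2.1] yaw 74.59 tilt [-1.6  0.2] q [-0.19  0.28  1.89 -0.    0.97  0.08]
to [ 0.492  -0.0225  0.063 ] mm [ 1.2  0.4 25.1] rows 1.0
```

>>> drive_tool(
  targets=[0,0,0,0,0,8,0,0,0,0,0,0,8,0,0,0,0,0,0,7,0,0,0,0,0,0,0,0],
)

```text
clock: 13.42
position: [0.4914, -0.0236, 0.065]
ee_rot: [-0.001, 0.796, 0.606, -0.001]
contact_force: [-0.2, -0.4, -1.8]
width: 0.0167
```

```bash
python3 - <<'E'
from h import *
go(well(.0095,.063))
E
```

```text
t 13.43 p [ 0.4914 -0.0236  0.065 ] w 0.0167 F [-0.2 -0.4 -1.8] yaw 74.59 tilt [-1.7  0.2] q [-0.19  0.31  1.92 -0.    0.91  0.08]
to [ 0.492  -0.0225  0.063 ] mm [1.2 0.3 2. ] rows 1.0
```

>>> drive_tool(
  targets=[0,0,0,0,0,1.5,0,0,0,0,0,0,0,0.4,0,0,0,0,0,0,0.4,0,0,0,0,0,-20,0.4,0,0,0,0,0,-40,0.4,0,0,0,0,0,-40,0.4,0,0,0,0,0,0,0.4,0,0,0,0,0,0,0.4],
  grip_force=40,
)

```text
clock: 14.42
position: [0.4916, -0.0236, 0.1641]
ee_rot: [-0.0, 0.796, 0.606, -0.0]
contact_force: [0.7, -0.1, -0.1]
width: 0.0343
```

```bash
python3 - <<'E'
from h import *
go((.5392,.3325,.163),(.5392,.3325,.085))
snap("scene","g9",290,130,410,230,6)
E
```

```text
t 14.43 p [ 0.4916 -0.0236  0.1641] w 0.0343 F [ 0.7 -0.1 -0.1] yaw 74.59 tilt [-0.3 -0. ] q [-0.19  0.2   1.78 -0.    1.16  0.08]
to [0.5392 0.3325 0.163 ] mm [356.  -48.7   1.1] rows 6.0
to [0.5392 0.3325 0.085 ] mm [ 0.  0. 78.] rows 2.0
```

View pics/g9.png

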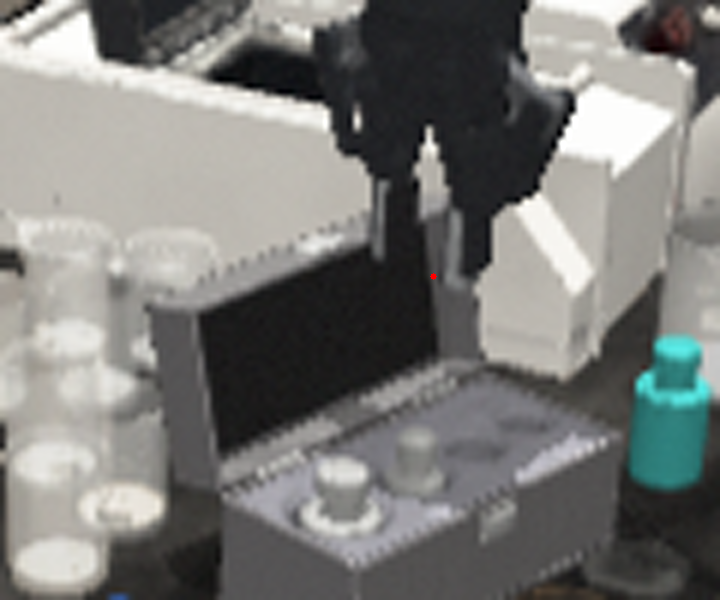

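The 200 g weight is seated, with its knob at (418,450). Next is the 100 g weight.

>>> drive_tool(
  targets=[0,0,0,51,-7,0,0.45,0,0,0,51,-7,0,0.45,0,0,0,51,-7,0,0.45,0,0,0,51,-7,0,0.45,0,0,0,51,-7,0,0.45,0,0,0,51,-7,0,0.45,0,0,0,50,-6.7,0,0.45,0,0,0,0,0,40,0.45,0,0,0,0,0,40,0.45,0,0,0,0,0,0,0.45,0,0,0,0,0,0,0.45],
)

```text
clock: 15.85
position: [0.5401, 0.3325, 0.0846]
ee_rot: [0.0, 0.796, 0.606, 0.0]
contact_force: [0.2, -0.8, -0.1]
width: 0.0384
```

```bash
python3 - <<'E'
from h import *
go((.5392,.3325,.036))
snap("scene","g10",230,190,350,290,6)
E
```

```text
t 15.85 p [0.5401 0.3325 0.0846] w 0.0384 F [ 0.2 -0.8 -0.1] yaw 74.58 tilt [0.3 0. ] q [ 0.44  0.47  1.58 -0.    1.09  0.71]
to [0.5392 0.3325 0.036 ] mm [-0.2 -0.9 48.6] rows 1.0
```

View pics/g10.png

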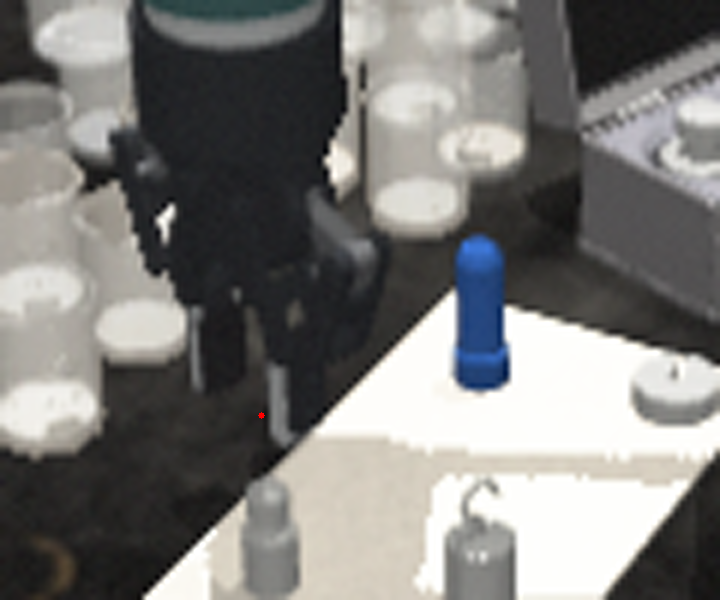

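>>> drive_tool(
  targets=[0,0,0,-0.5,-0.9,27,0.45,0,0,0,0,0,20,0.45,0,0,0,0,0,0,0.45,0,0,0,0,0,0,0,0,0,0,0,0,0,0,0,0,0,0,0,0,0,0,0,0,0,0,0,0],
)

```text
clock: 16.77
position: [0.5398, 0.3328, 0.039]
ee_rot: [0.0, 0.796, 0.606, 0.002]
contact_force: [-1.3, 0.1, 5.5]
width: 0.0152
```

```bash
python3 - <<'E'
from h import *
go((.5392,.3325,.036))
E
```

```text
t 16.77 p [0.5398 0.3328 0.039 ] w 0.0152 F [-1.3  0.1  5.5] yaw 74.59 tilt [3.  1.4] q [ 0.44  0.51  1.64 -0.    0.99  0.71]
to [0.5392 0.3325 0.036 ] mm [-0.4 -0.5  3. ] rows 1.0
```

>>> drive_tool(
  targets=[0,0,0,0,0,-10,0,0,0,0,0,0,-30,0,0,0,0,0,0,-40,0,0,0,0,0,0,-40,0,0,0,0,0,0,0,0,0,0,0,0,0,0,0],
  grip_force=60,
)

```text
clock: 17.52
position: [0.5379, 0.3318, 0.1566]
ee_rot: [-0.0, 0.796, 0.606, -0.001]
contact_force: [0.1, -0.0, -1.9]
width: 0.0139
```

```bash
python3 - <<'E'
from h import *
go(well(-.0335,.159),well(-.0335,.108),well(-.0335,.066))
snap("scene","g11",240,150,360,250,6)
E
```

```text
t 17.52 p [0.5379 0.3318 0.1566] w 0.0139 F [ 0.1 -0.  -1.9] yaw 74.59 tilt [-1.4 -0.9] q [ 0.44  0.41  1.49 -0.    1.24  0.71]
to [ 0.4806 -0.064   0.159 ] mm [-396.8   49.9   -2. ] rows 7.0
to [ 0.4806 -0.064   0.108 ] mm [ 0.1  0.1 51. ] rows 1.0
to [ 0.4806 -0.064   0.066 ] mm [ 0.1  0.  42. ] rows 1.0
```

View pics/g11.png

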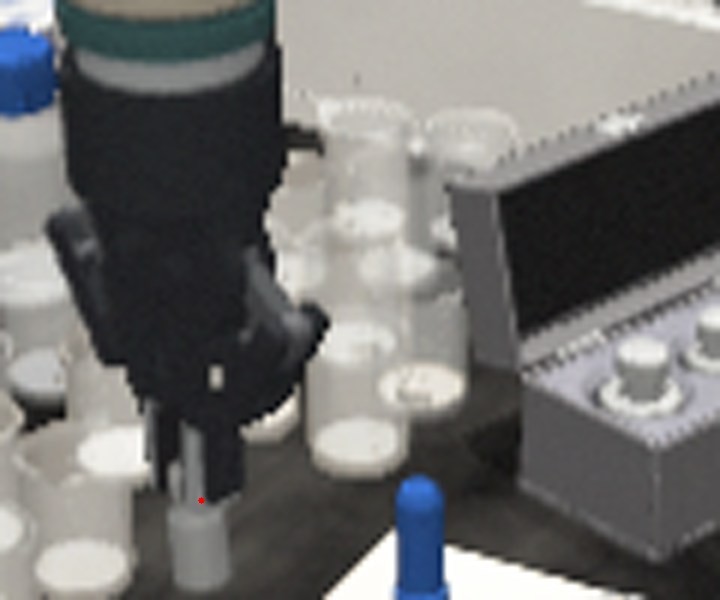

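>>> drive_tool(
  targets=[0,0,0,-49.6,6.2,0,0,0,0,0,-49.6,6.2,0,0,0,0,0,-49.6,6.2,0,0,0,0,0,-49.6,6.2,0,0,0,0,0,-49.6,6.2,0,0,0,0,0,-49.6,6.2,0,0,0,0,0,-49.6,6.2,0,0,0,0,0,-49.6,6.2,0,0,0,0,0,0,0,28,0,0,0,0,0,0,20,0,0,0,0,0,0,0,0,0,0,0,0,0,0,0],
)

```text
clock: 19.08
position: [0.481, -0.0634, 0.1091]
ee_rot: [-0.0, 0.795, 0.606, -0.0]
contact_force: [-0.0, -0.4, -1.5]
width: 0.0139
```

```bash
python3 - <<'E'
from h import *
go(well(-.0335,.066))
snap("scene","g12",310,140,410,220,7)
E
```

```text
t 19.07 p [ 0.481  -0.0634  0.1091] w 0.0139 F [-0.  -0.4 -1.5] yaw 74.61 tilt [-0.7  0.1] q [-0.27  0.25  1.88 -0.    1.02 -0.01]
to [ 0.4806 -0.064   0.066 ] mm [-0.7 -0.2 43.1] rows 1.0
```

View pics/g12.png

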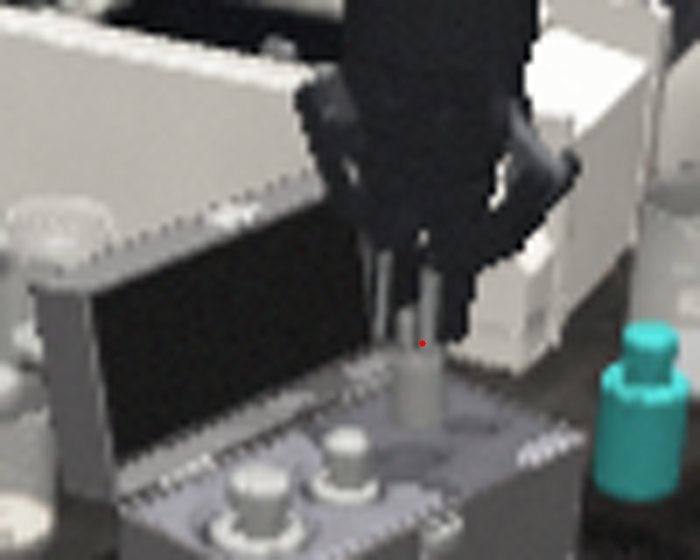

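>>> drive_tool(
  targets=[0,0,0,0.5,-0.5,6,0,0,0,0,0,0,6,0,0,0,0,0,0,6,0,0,0,0,0,0,4,0,0,0,0,0,0,0,0],
)

```text
clock: 19.75
position: [0.4809, -0.0631, 0.087]
ee_rot: [0.0, 0.796, 0.606, -0.0]
contact_force: [1.3, 0.6, -1.5]
width: 0.0137
```

```bash
python3 - <<'E'
from h import *
go(well(-.0335,.066))
snap("scene","g13",310,140,410,220,7)
E
```

```text
t 19.75 p [ 0.4809 -0.0631  0.087 ] w 0.0137 F [ 1.3  0.6 -1.5] yaw 74.59 tilt [ 0.1 -0.2] q [-0.27  0.27  1.91 -0.    0.96 -0.  ]
to [ 0.4806 -0.064   0.066 ] mm [-1. -0. 21.] rows 1.0
```

View pics/g13.png

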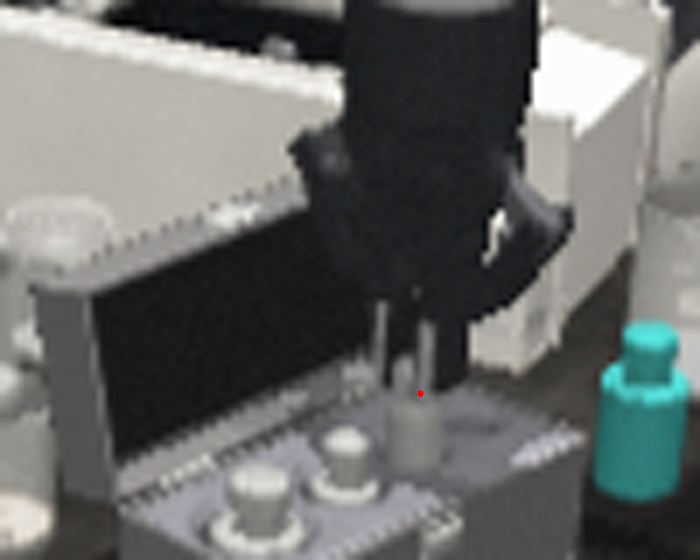

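>>> drive_tool(
  targets=[0,0,0,-0.5,0,4,0,0,0,0,0,0,4,0,0,0,0,0,0,0,0],
)

```text
clock: 20.18
position: [0.4806, -0.0634, 0.079]
ee_rot: [0.0, 0.796, 0.606, -0.0]
contact_force: [1.0, -0.9, -1.6]
width: 0.0143
```

```bash
python3 - <<'E'
from h import *
go(well(-.0335,.066))
snap("scene","g14",310,140,410,220,7)
E
```

```text
t 20.18 p [ 0.4806 -0.0634  0.079 ] w 0.0143 F [ 1.  -0.9 -1.6] yaw 74.59 tilt [-0.1 -0.1] q [-0.27  0.28  1.92 -0.    0.94 -0.01]
to [ 0.4806 -0.064   0.066 ] mm [-0.5  0.1 13. ] rows 1.0
```

View pics/g14.png

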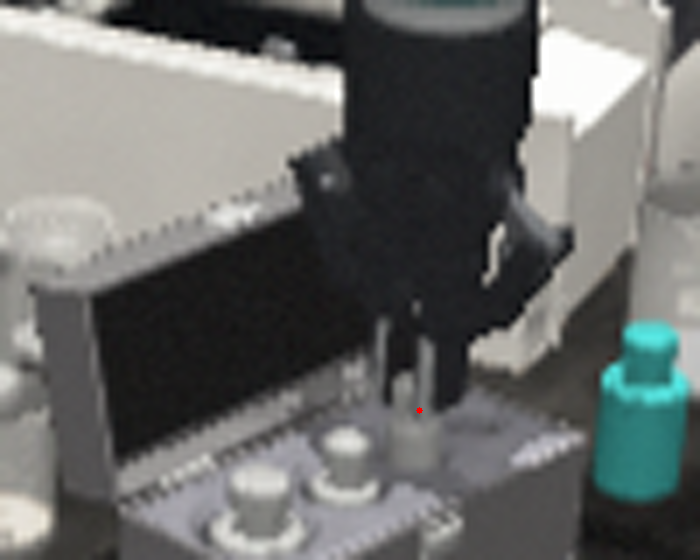

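It is going in with no vertical reaction. I'll carry on to the bottom, then release.

>>> drive_tool(
  targets=[0,0,0,0,0,5,0,0,0,0,0,0,5,0,0,0,0,0,0,2,0,0,0,0,0,0,0,0,0,0,0,0,0,0,0],
)

```text
clock: 20.85
position: [0.4806, -0.0634, 0.0672]
ee_rot: [0.0, 0.796, 0.606, -0.0]
contact_force: [1.2, -1.2, -1.8]
width: 0.014
```

```bash
python3 - <<'E'
from h import *
go(well(-.0335,.066))
E
```

```text
t 20.85 p [ 0.4806 -0.0634  0.0672] w 0.014 F [ 1.2 -1.2 -1.8] yaw 74.59 tilt [ 0.  -0.1] q [-0.27  0.3   1.94 -0.    0.91 -0.01]
to [ 0.4806 -0.064   0.066 ] mm [-0.6  0.2  1.2] rows 1.0
```

>>> drive_tool(
  targets=[0,0,0,0,0,1.5,0,0,0,0,0,0,0,0.35,0,0,0,0,0,0,0.35,0,0,0,0,0,-20,0.35,0,0,0,0,0,-40,0.35,0,0,0,0,0,-40,0.35,0,0,0,0,0,0,0.35,0,0,0,0,0,0,0.35],
  grip_force=40,
)

```text
clock: 21.85
position: [0.4798, -0.0632, 0.1653]
ee_rot: [-0.0, 0.796, 0.606, -0.0]
contact_force: [0.2, -0.3, -0.5]
width: 0.0298
```

```bash
python3 - <<'E'
from h import *
go((.4600,.3818,.166),(.4600,.3818,.08))
snap("scene","g15",310,140,410,220,7)
E
```

```text
t 21.85 p [ 0.4798 -0.0632  0.1653] w 0.0298 F [ 0.2 -0.3 -0.5] yaw 74.59 tilt [-1.2  0.3] q [-0.27  0.19  1.8  -0.    1.16 -0.01]
to [0.46   0.3818 0.166 ] mm [ 423.7 -137.3   -0.6] rows 8.0
to [0.46   0.3818 0.08  ] mm [ 0.   0.1 86. ] rows 2.0
```

View pics/g15.png

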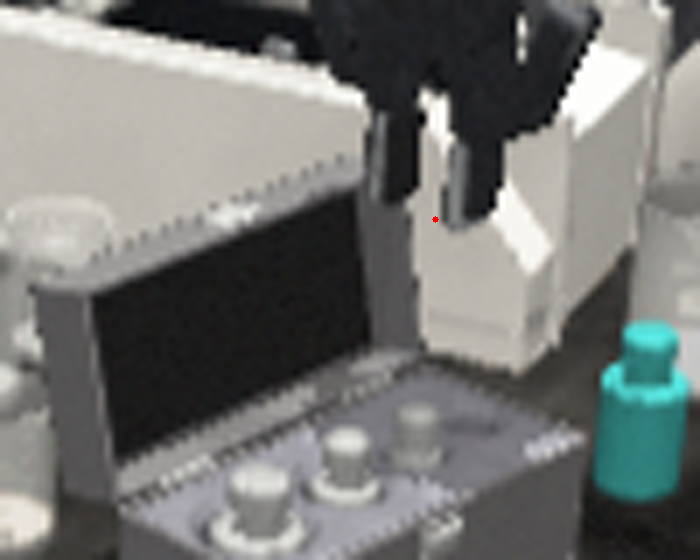

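The 100 g weight is in its well, with its knob at (418,425). Next is the 50 g weight.

>>> drive_tool(
  targets=[0,0,0,47,-15.2,0,0.4,0,0,0,47,-15.2,0,0.4,0,0,0,47,-15.2,0,0.4,0,0,0,47,-15.2,0,0.4,0,0,0,47,-15.2,0,0.4,0,0,0,47,-15.2,0,0.4,0,0,0,47,-15.2,0,0.4,0,0,0,47,-15.2,0,0.4,0,0,0,47,-15.2,20,0.4,0,0,0,0,0,40,0.4,0,0,0,0,0,30,0.4,0,0,0,0,0,0,0.4],
)

```text
clock: 23.4
position: [0.4582, 0.3791, 0.0717]
ee_rot: [-0.0, 0.795, 0.606, -0.005]
contact_force: [-0.1, 0.4, 0.7]
width: 0.0344
```

>>> drive_tool(
  targets=[0,0,0,0,0,0,0.4],
)

```text
clock: 23.52
position: [0.4614, 0.3808, 0.0759]
ee_rot: [0.0, 0.796, 0.606, -0.0]
contact_force: [0.4, 0.5, -0.0]
width: 0.0343
```

```bash
python3 - <<'E'
from h import *
go((.4600,.3818,.029))
snap("scene","g16",230,210,350,310,6)
E
```

```text
t 23.52 p [0.4614 0.3808 0.0759] w 0.0343 F [ 0.4  0.5 -0. ] yaw 74.58 tilt [-0.  -0.1] q [ 0.57  0.43  1.68 -0.    1.03  0.84]
to [0.46   0.3818 0.029 ] mm [ 0.6 -1.6 46.9] rows 1.0
```

View pics/g16.png

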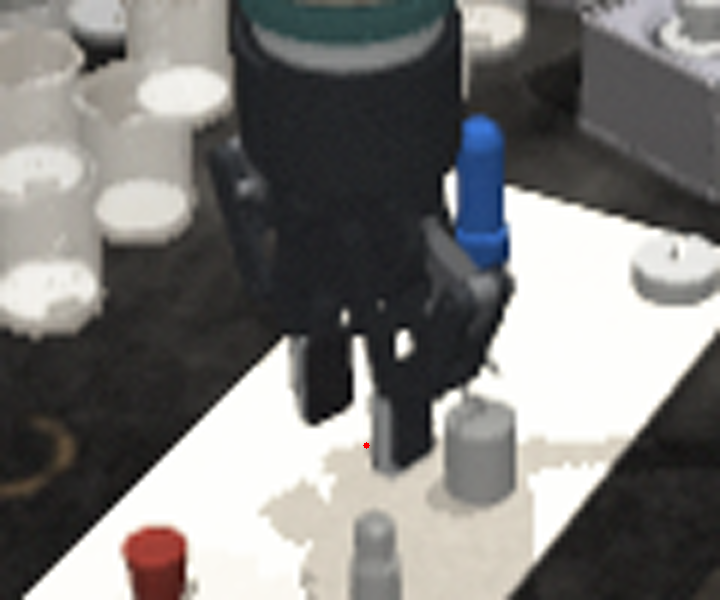

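>>> drive_tool(
  targets=[0,0,0,0.6,-1.2,26,0.4,0,0,0,0,0,20,0.4,0,0,0,0,0,0,0.4,0,0,0,0,0,0,0,0,0,0,0,0,0,0,0,0,0,0,0,0,0,0,0,0,0,0,0,0],
)

```text
clock: 24.45
position: [0.4612, 0.3823, 0.0311]
ee_rot: [0.0, 0.795, 0.606, 0.002]
contact_force: [-0.5, 0.6, 5.9]
width: 0.0128
```

```bash
python3 - <<'E'
from h import *
go((.4600,.3818,.029))
snap("scene","g17",230,210,350,310,6)
E
```

```text
t 24.45 p [0.4612 0.3823 0.0311] w 0.0128 F [-0.5  0.6  5.9] yaw 74.6 tilt [2.7 1.5] q [ 0.58  0.48  1.73 -0.    0.93  0.85]
to [0.46   0.3818 0.029 ] mm [-0.8 -1.   2.1] rows 1.0
```

View pics/g17.png

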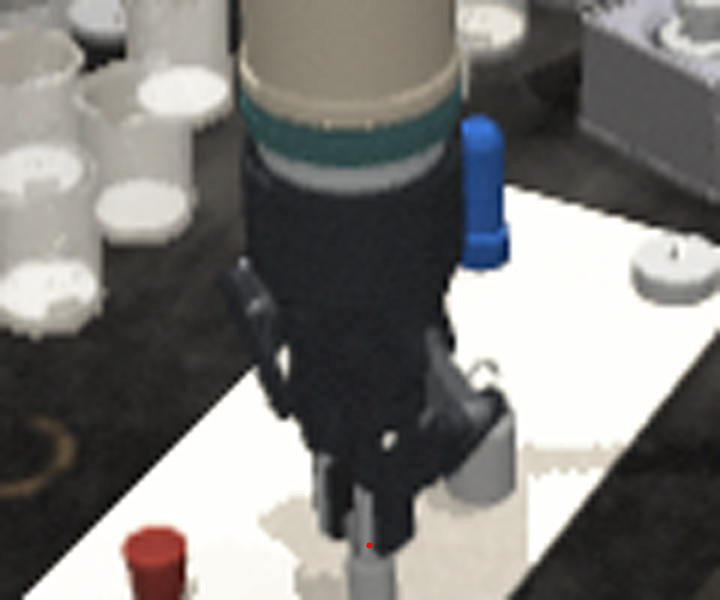

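>>> drive_tool(
  targets=[0,0,0,0,0,-10,0,0,0,0,0,0,-30,0,0,0,0,0,0,-45,0,0,0,0,0,0,-40,0,0,0,0,0,0,0,0,0,0,0,0,0,0,0],
  grip_force=60,
)

```text
clock: 25.25
position: [0.4593, 0.3812, 0.1542]
ee_rot: [-0.0, 0.796, 0.606, -0.001]
contact_force: [-0.6, 0.4, -0.9]
width: 0.0123
```

```bash
python3 - <<'E'
from h import *
go(well(-.0715,.154),well(-.0715,.103),well(-.0715,.066))
snap("scene","g18",230,170,350,270,6)
E
```

```text
t 25.25 p [0.4593 0.3812 0.1542] w 0.0123 F [-0.6  0.4 -0.9] yaw 74.59 tilt [-1.3 -0.9] q [ 0.58  0.36  1.58 -0.    1.21  0.85]
to [ 0.4705 -0.1006  0.154 ] mm [-461.6  138.8    0.6] rows 8.0
to [ 0.4705 -0.1006  0.103 ] mm [ 0.1  0.1 51. ] rows 1.0
to [ 0.4705 -0.1006  0.066 ] mm [ 0.  0. 37.] rows 1.0
```

View pics/g18.png

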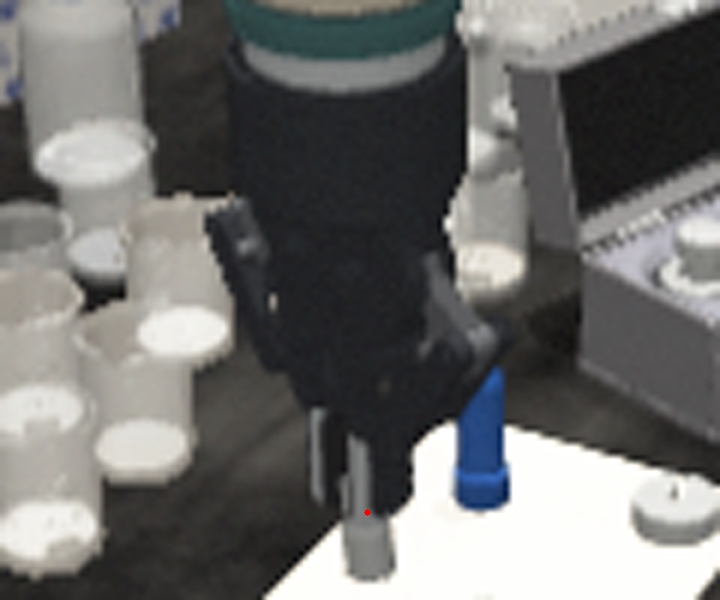

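>>> drive_tool(
  targets=[0,0,0,-51.3,15.4,0,0,0,0,0,-51.3,15.4,0,0,0,0,0,-51.3,15.4,0,0,0,0,0,-51.3,15.4,0,0,0,0,0,-51.3,15.4,0,0,0,0,0,-51.3,15.4,0,0,0,0,0,-51.3,15.4,0,0,0,0,0,-51.3,15.4,0,0,0,0,0,-51.3,15.6,0,0,0,0,0,0,0,28,0,0,0,0,0,0,20,0,0,0,0,0,0,0,0],
)

```text
clock: 26.8
position: [0.4688, -0.0997, 0.1042]
ee_rot: [-0.003, 0.796, 0.606, -0.002]
contact_force: [0.6, 0.5, -0.2]
width: 0.0119
```

>>> drive_tool(
  targets=[0,0,0,0,0,0,0],
)

```text
clock: 26.92
position: [0.4712, -0.1002, 0.1067]
ee_rot: [-0.0, 0.795, 0.606, -0.0]
contact_force: [-0.0, 0.3, -0.4]
width: 0.012
```

```bash
python3 - <<'E'
from h import *
go(well(-.0715,.066))
snap("scene","g19",310,140,410,220,7)
E
```

```text
t 26.93 p [ 0.4712 -0.1002  0.1067] w 0.012 F [-0.   0.3 -0.4] yaw 74.61 tilt [-0.6  0.1] q [-0.35  0.25  1.89 -0.    1.01 -0.09]
to [ 0.4705 -0.1006  0.066 ] mm [-0.6 -0.5 40.7] rows 1.0
```

View pics/g19.png

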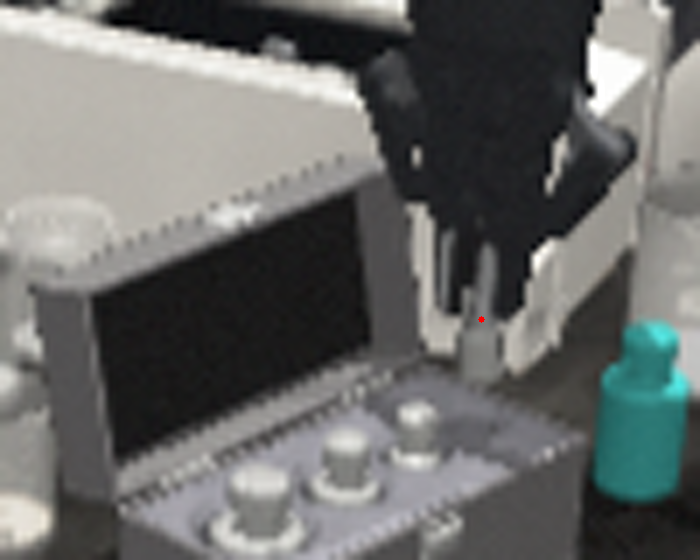

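>>> drive_tool(
  targets=[0,0,0,0.3,-1.2,8,0,0,0,0,0,0,8,0,0,0,0,0,0,7,0,0,0,0,0,0,5,0,0,0,0,0,0,0,0],
)

```text
clock: 27.6
position: [0.4699, -0.0996, 0.0783]
ee_rot: [-0.0, 0.796, 0.606, -0.0]
contact_force: [-0.0, -0.6, -0.7]
width: 0.012
```

```bash
python3 - <<'E'
from h import *
go(well(-.0715,.066))
snap("scene","g20",310,140,410,220,7)
E
```

```text
t 27.6 p [ 0.4699 -0.0996  0.0783] w 0.012 F [-0.  -0.6 -0.7] yaw 74.59 tilt [-0.8  0.2] q [-0.35  0.28  1.93 -0.    0.93 -0.08]
to [ 0.4705 -0.1006  0.066 ] mm [-0.8  0.8 12.3] rows 1.0
```

View pics/g20.png

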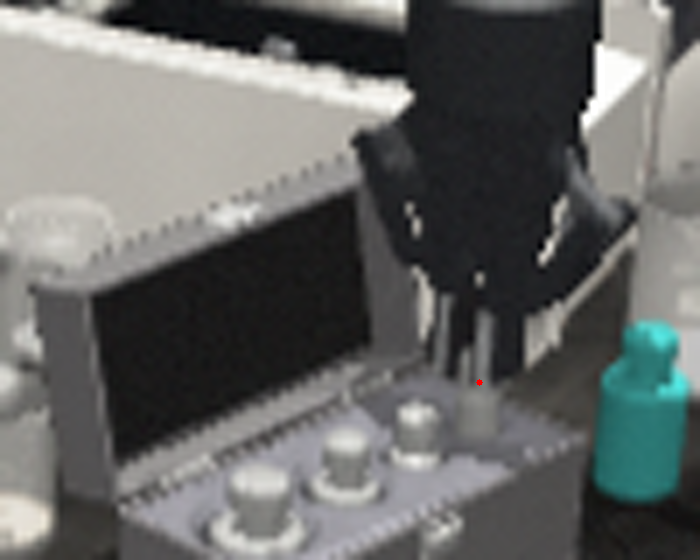

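>>> drive_tool(
  targets=[0,0,0,0,0,5,0,0,0,0,0,0,5,0,0,0,0,0,0,2,0,0,0,0,0,0,0,0],
)

```text
clock: 28.15
position: [0.47, -0.0997, 0.0666]
ee_rot: [-0.0, 0.796, 0.606, -0.0]
contact_force: [-0.9, -0.2, -0.2]
width: 0.0115
```

```bash
python3 - <<'E'
from h import *
st()
E
```

```text
t 28.15 p [ 0.47   -0.0997  0.0666] w 0.0115 F [-0.9 -0.2 -0.2] yaw 74.59 tilt [-0.4  0. ] q [-0.35  0.29  1.95 -0.    0.9  -0.08]
```

>>> drive_tool(
  targets=[0,0,0,0,0,0.5,0,0,0,0,0,0,0,0.35,0,0,0,0,0,0,0.35,0,0,0,0,0,-20,0.35,0,0,0,0,0,-40,0.35,0,0,0,0,0,-40,0.35,0,0,0,0,0,-30,0.35,0,0,0,-40,0,0,0.35,0,0,0,-40,0,0,0,0,0,0,0,0,0,0],
  grip_force=40,
)

```text
clock: 29.4
position: [0.4485, -0.1789, 0.1965]
ee_rot: [0.001, 0.797, 0.605, -0.0]
contact_force: [1.4, 1.0, -0.1]
width: 0.0
```

```bash
python3 - <<'E'
from h import *
st()
snap("scene","g21",310,140,410,220,7,False)
snap("top","t21",370,160,490,280,5,False)
E
```

```text
t 29.4 p [ 0.4485 -0.1789  0.1965] w 0.0 F [ 1.4  1.  -0.1] yaw 74.4 tilt [ 0.3 -1.1] q [-0.52  0.16  1.75 -0.    1.23 -0.25]
```

View pics/g21.png

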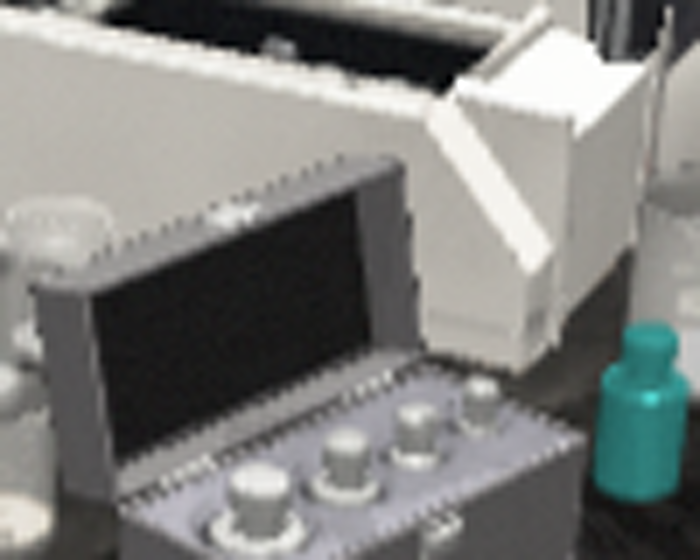

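View pics/t21.png

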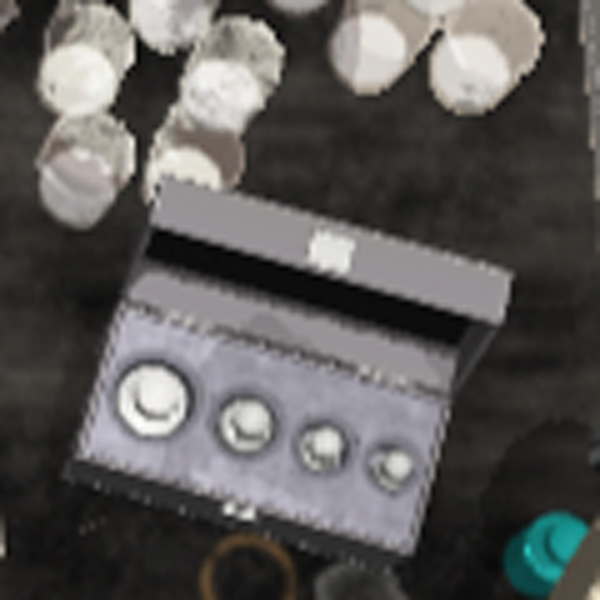

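All four weights stand in their wells in both views. To check the depth, I'll overlay the expected seated shoulder and knob outlines.

```bash
python3 - <<'E'
from h import *
a=cv2.imread("pics/g21.png")
for y,D,H,d,z1,z2,zb in((.061,38,50,24,60,74,10),(.0095,28,36,19,44,58,24),(-.0335,22,29,17,36,49,31),(-.0715,18,21,15,27,40,39)):
    for dd,z,c in((D,H,(0,0,255)),(d,z2,(0,255,0))):
        p0=np.array(well(y,(z+zb)/1000))
        pts=[((proj("scene",p0+[dd/2000*np.cos(t),dd/2000*np.sin(t),0])-[310,140]+.5)*7).astype(int) for t in np.linspace(0,6.3,40)]
        cv2.polylines(a,[np.array(pts)],False,c,1)
cv2.imwrite("pics/ov21.png",a[320:560,100:600].repeat(1,0))
L=lambda x,z:well(0,z,x)
E
```

```text
(no output)
```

View pics/ov21.png

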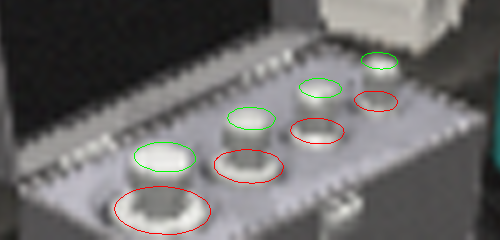

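The seated outlines match for all four weights, in both shoulder and knob height. Next I'll plan the lid push and check the clearance behind it.

```bash
python3 - <<'E'
from h import *
for z in(0,.1,.2): print(z,[plane("top",u,v,z).round(3)[:2].tolist() for u,v in((487,105),(497,243),(407,192),(415,176),(444,168))])
# lid edge, top image outer edge line in t21 (160,180)-(512,275); inner (150,228)-(505,325)
f=lambda x,y:(370+(x-2)/5,160+(y-2)/5)
g=lambda x,y:(310+(x-3)/7,140+(y-3)/7)
print(tri(g(235,213),f(332,250)))  # latch
c,s=np.cos(TH),np.sin(TH)
for z in(.143,.15):
  for q in(f(336,228),f(330,275)):
    p=plane("top",*q,z)[:2]-O; print(z,(c*p[0]+s*p[1]).round(4),(-s*p[0]+c*p[1]).round(4))
go(well(.0,.197,.14),well(.0,.125,.14),well(.0,.125,.03))
E
```

```text
0 [[0.925, -0.248], [0.509, -0.252], [0.657, -0.004], [0.705, -0.028], [0.729, -0.113]]
0.1 [[0.878, -0.218], [0.488, -0.222], [0.627, 0.011], [0.672, -0.012], [0.695, -0.091]]
0.2 [[0.832, -0.188], [0.467, -0.192], [0.597, 0.026], [0.639, 0.004], [0.66, -0.07]]
(array([ 0.56438176, -0.05482293,  0.15107084]), np.float64(0.0006375092833354637))
0.143 0.0932 -0.0025
0.143 0.0678 -0.0052
0.15 0.0909 -0.0017
0.15 0.0657 -0.0044
t 29.5 p [ 0.4487 -0.1766  0.1962] w 0.0002 F [-0.2  0.5  0.2] yaw 74.52 tilt [-0.   0.8] q [-0.52  0.16  1.75  0.    1.23 -0.25]
to [ 0.6245 -0.0689  0.197 ] mm [150.8 140.6  -0.7] rows 4.0
to [ 0.6245 -0.0689  0.125 ] mm [-0.1  0.  72. ] rows 2.0
to [ 0.5184 -0.0397  0.125 ] mm [  -0.2 -110.     0. ] rows 2.0
```

>>> drive_tool(
  targets=[0,0,0,37.7,35,0,0,0,0,0,37.7,35,0,0,0,0,0,37.7,35,0,0,0,0,0,37.7,35.6,0,0,0,0,0,0,0,0,0,0,0,0,0,0,36,0,0,0,0,0,0,36,0,0,0,0,0,0,0,0,0,0,0,0,0,0,0],
)

```text
clock: 30.62
position: [0.6249, -0.0688, 0.1256]
ee_rot: [0.001, 0.795, 0.606, 0.0]
contact_force: [1.1, -0.0, 0.2]
width: 0.0
```

```bash
python3 - <<'E'
from h import *
go(well(.0,.125,.14),well(.0,.125,.03))
snap("scene","g22",300,110,420,210,6)
E
```

```text
t 30.62 p [ 0.6249 -0.0688  0.1256] w 0.0 F [ 1.1 -0.   0.2] yaw 74.6 tilt [ 1.5 -0.4] q [-0.22  0.43  1.55 -0.    1.17  0.05]
to [ 0.6245 -0.0689  0.125 ] mm [-0.2 -0.3  0.6] rows 1.0
to [ 0.5184 -0.0397  0.125 ] mm [   0.  -110.    -0.2] rows 2.0
```

View pics/g22.png

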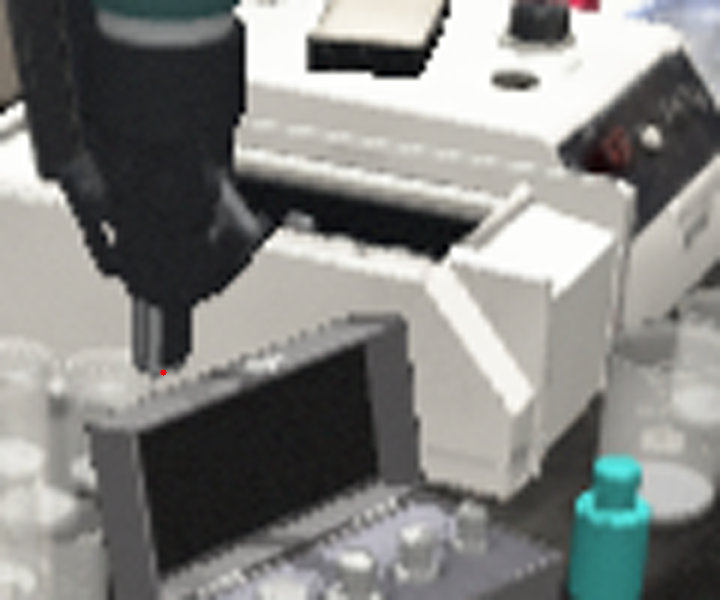

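The closed fingers are behind the lid, tip at (163,372), clear of the beakers. Now I'll pull the lid forward.

>>> drive_tool(
  targets=[0,0,0,0,-16,0,0,0,0,0,0,-16,0,0,0,0,0,0,-14,0,0,0,0,0,0,-14,0,0,0,0,0,0,-14,0,0,0,0,0,0,0,0],
)

```text
schema error: expected a multiple of 7 numbers
```

```bash
python3 - <<'E'
from h import *
st()
snap("scene","g23",300,110,420,210,6)
E
```

```text
t 30.68 p [ 0.6254 -0.069   0.1262] w -0.0003 F [-0.3  0.1  0.8] yaw 74.59 tilt [ 2.9 -0.7] q [-0.22  0.43  1.55 -0.    1.17  0.05]
```

View pics/g23.png

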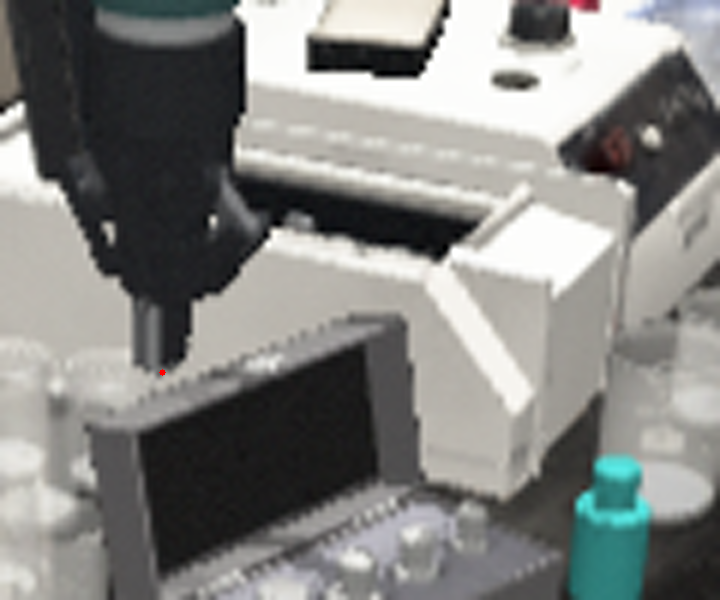

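My row list was malformed and refused, so nothing moved. I'll resend it correctly.

>>> drive_tool(
  targets=[0,0,0,0,-16,0,0,0,0,0,0,-16,0,0,0,0,0,0,-14,0,0,0,0,0,0,-14,0,0,0,0,0,0,-14,0,0],
)

```text
clock: 31.35
position: [0.5522, -0.0489, 0.1245]
ee_rot: [0.0, 0.796, 0.606, 0.0]
contact_force: [0.8, -0.6, 0.7]
width: -0.0003
```

```bash
python3 - <<'E'
from h import *
st()
snap("scene","g24",300,110,420,210,6)
E
```

```text
t 31.35 p [ 0.5522 -0.0489  0.1245] w -0.0003 F [ 0.8 -0.6  0.7] yaw 74.59 tilt [ 0.4 -0.1] q [-0.21  0.33  1.71 -0.    1.1   0.06]
```

View pics/g24.png

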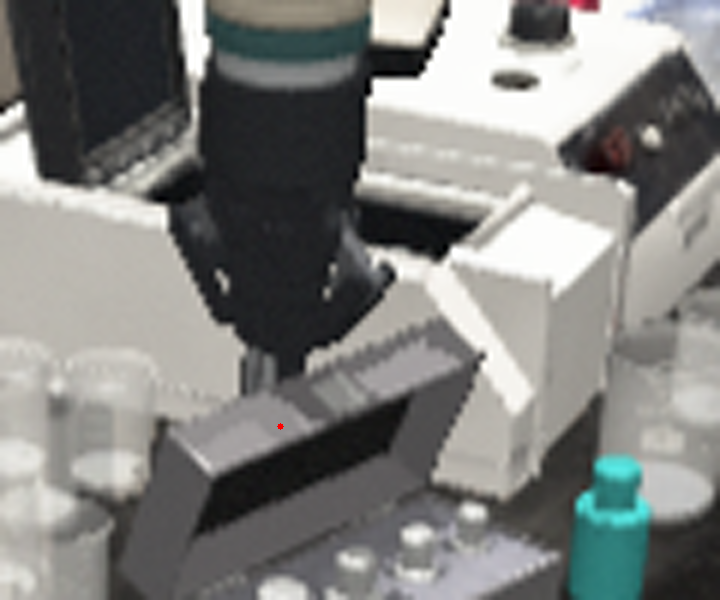

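The lid is tipping forward, now at about 1.2 rad. I'll continue.

>>> drive_tool(
  targets=[0,0,0,0,-12,0,0,0,0,0,0,-12,0,0,0,0,0,0,-12,0,0,0,0,0,0,0,0,0,0,0,0,0,0,0,0],
)

```text
clock: 32.02
position: [0.5188, -0.0397, 0.1244]
ee_rot: [0.0, 0.796, 0.606, 0.0]
contact_force: [0.3, 0.7, -0.6]
width: 0.0001
```

```bash
python3 - <<'E'
from h import *
st()
snap("scene","g25",300,110,420,210,6)
E
```

```text
t 32.02 p [ 0.5188 -0.0397  0.1244] w 0.0001 F [ 0.3  0.7 -0.6] yaw 74.59 tilt [ 0.7 -0.3] q [-0.21  0.28  1.79 -0.    1.07  0.06]
```

View pics/g25.png

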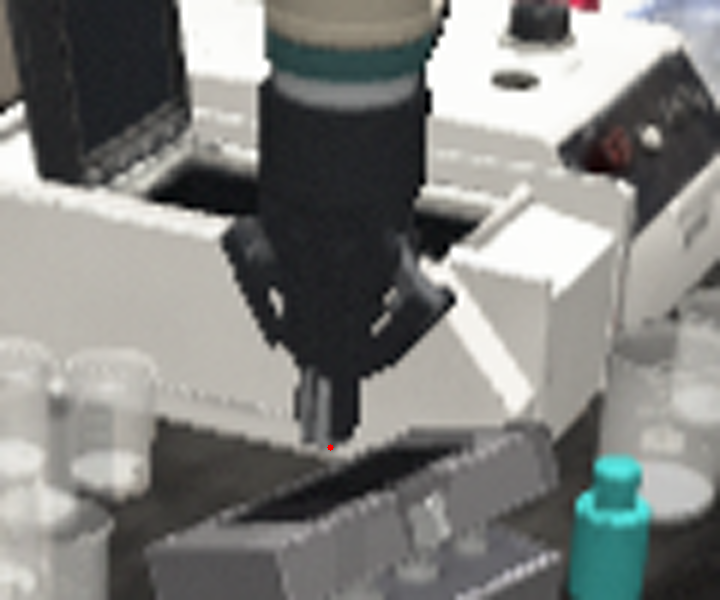

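>>> drive_tool(
  targets=[0,0,0,0,0,-20,0,0,0,0,0,0,-30,0,0,0,0,0,0,-30,0,0,0,0,0,-40,0,0,0,0,0,0,-40,0,0,0,0,0,0,-40,0,0,0,0,0,0,-40,0,0,0,0,0,0,0,0,0,0,0,0,0,0,0,0],
)

```text
clock: 33.2
position: [0.3655, 0.0026, 0.2048]
ee_rot: [0.001, 0.796, 0.606, 0.001]
contact_force: [0.3, -0.0, 0.0]
width: 0.0001
```

```bash
python3 - <<'E'
from h import *
st()
snap("scene","g26",225,130,425,310,4,False)
E
```

```text
t 33.2 p [0.3655 0.0026 0.2048] w 0.0001 F [ 0.3 -0.   0. ] yaw 74.59 tilt [ 2.3 -0.6] q [-0.18 -0.03  1.94 -0.    1.23  0.09]
```

View pics/g26.png

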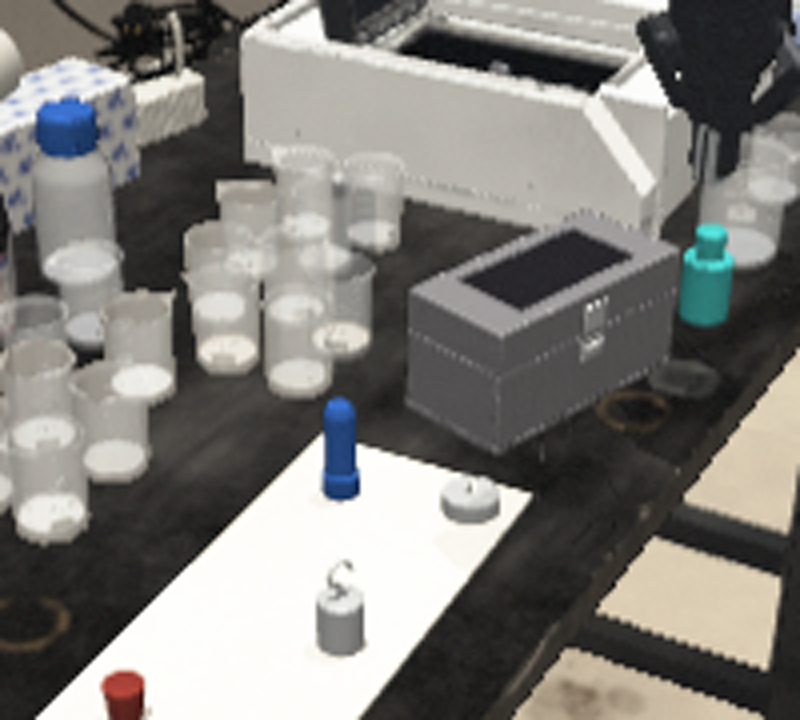

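The lid is shut with an even seam around (540,360), and the hooked weight (340,610) and slotted disc (470,500) are where they were. I'll let it settle and hand in.

>>> drive_tool(
  targets=[0,0,0,0,0,0,0,0,0,0,0,0,0,0,0,0,0,0,0,0,0,0,0,0,0,0,0,0],
)

```text
clock: 33.75
position: [0.3643, 0.0029, 0.2042]
ee_rot: [-0.0, 0.796, 0.606, -0.0]
contact_force: [-0.0, 0.1, -0.3]
width: -0.0001
```

```bash
python3 - <<'E'
from h import *
st()
a=cv2.imread("pics/scene0.png");b=get_image("scene")[:,:,::-1]
for n,(x,y,w,h) in dict(hook=(303,271,16,26),disc=(335,248,16,13),blue=(304,229,12,28)).items():
    d=cv2.absdiff(a[y:y+h,x:x+w],np.ascontiguousarray(b[y:y+h,x:x+w]));print(n,d.mean().round(1))
h=[proj("scene",well(y,.0945,x)).round(1).tolist() for x,y in((-.045,.094),(-.045,-.094),(.045,-.094),(.045,.094))];print(h)
print(sign_off())
E
```

```text
t 33.75 p [0.3643 0.0029 0.2042] w -0.0001 F [-0.   0.1 -0.3] yaw 74.59 tilt [-0.2 -0. ] q [-0.18 -0.03  1.94 -0.    1.23  0.09]
hook 4.9
disc 7.3
blue 4.5
[[351.7, 214.3], [395.5, 191.8], [371.5, 181.9], [327.3, 202.6]]
the job is handed in; nothing more can be done
None
```

All four check weights (500, 200, 100 and 50 g) are back in their own wells, and the lid is shut. I handed the job in at 33.8 s of the 115 s allowed.

- **Weights:** I gripped each one by its knob and lowered it in with no upward reaction at the wrist. Before closing the lid, the expected seated shoulder and knob outlines matched the picture to about 1 px for all four.
- **Lid:** I tipped it forward from behind with the closed fingers, and it fell shut by its own weight. The last picture shows an even seam, and the projected corners of a shut lid agree with it to about 1 px.
- **Left alone:** The hooked weight, the slotted disc, the blue peg and the turquoise look-alike near the case were not touched. The small image differences at the hooked weight, disc and peg look like lighting only. The arm ended clear of everything.
- **Disagreements:** The two cameras differed by about 1–2 mm, and the gripper width read about 2–3 mm under the knob diameters. Neither affected the result. One move call with a malformed row list was refused and resent; nothing moved in between.

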